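# Clamp a rail blank in a jig with the eccentric knob

### The arm

A 6-joint arm with a two-finger parallel gripper is mounted at the origin on the work surface. World frame = base frame: x ahead of the robot, y to its left, z up, the work surface at z = 0. Lengths are in m, angles in rad, forces in N, time in s.
With the tool pointing down it reaches from about 0.375 to 0.975 m from the base axis. Payload 3.8 kg.
Tool frame: the origin (TCP) lies midway between the tips of the shut fingers; the grasp point (between the pads) lies 19 mm behind it (robot.tcp_to_grasp is the distance from the TCP to the grasp point, in m); x points along the fingers, z is the direction in which the jaws open and shut, and the axes are right-handed (so a half turn about x gives the same grasp; the last joint's range is limited). The gripper opens to 85 mm and grips with 20 to 120 N. Pads are 22 mm wide; open, the fingers measure 114 mm over their backs; the gripper's body (76 mm by 85 mm) begins 54 mm behind the grasp point. The pads swing forward as they close: fully open they stand 13 mm farther back than shut.
Start: joints at [-1.25, 0.264, 1.604, -0, 1.274, -0.037], TCP at [0.236, -0.632, 0.231] pointing down, gripper open.
Joint ranges: [-2.63, 2.63], [-0.94, 2.18], [0.31, 2.57], [-1.31, 4.45], [0, 2.66], [-2.55, 2.55]. Speed limits (rad/s): [2.57, 2.57, 3.14, 3.14, 3.14, 3.14].

### API

Orientations are given as a unit quaternion [x, y, z, w].
In Python, from plant import robot gives the robot as it stands.
- The arm moves only by the shell command python3 -m creep 'ROWS' [FORCE]. ROWS is JSON, a list of rows, each an object of numbers: "x", "y", "z": the shift along the tool's x, y, z in cm; "yaw": the turn about the tool's x in degrees; "hand": the finger opening in cm, from 0 to 8.54. In form: [{"x": .., "y": .., "z": .., "yaw": .., "hand": ..}, ...]. A call has 1 to 20 rows; each row shifts and turns the pose as measured when the row begins, along the tool's axes as they then stand; what a row does not reach is not made up. A row lasts 1/8 s, in which the tool goes at most 62.5 mm and 10.7 degrees, less where a joint would pass 70% of its speed; a pose out of reach is approached as far as the arm can. A call with a gripper value outside its range is refused whole. The fingers move at their own pace and stop on an object; FORCE is the grip in N (left out, the last holds). Time passes only in rows, so rows that do not move let the fingers close. It gives the time, the measured TCP pose, the force and the opening at its end, in the units of the state.
- robot.observe(): the state, without advancing time (a new reading comes with each control period).
- robot.capture(name): name is "scene" or "side" or "wrist"; returns a dict with "img" (480x640x3 uint8, red, green, blue), "vfov" (degrees; the focal length in pixels is half the picture's height over the tangent of half this angle, whatever the lens; pixels are square), "cx", "cy" (the principal point, pixels), "rvec" (rotation vector, rad) and "tvec" (3), from world to camera coordinates, as OpenCV has them; the wrist camera has in their place "tool_from_camera" (4x4, takes a point from camera to tool coordinates, whose origin is the TCP and whose axes are the tool frame's). Camera axes: x right, y down, z forward; pixel columns grow to the right and rows downward; lengths in m; the calibration is good to about 2 mm. A picture is of the moment at which its call begins: read the wrist's pose just before it. There is no depth.
- robot.finish_job(): hands the job in, once; it reports no verdict.
Trained networks look in a picture, given as the dict that the camera call returned (one of the last four; its "shot" number tells which), for a name from the list of things; names that differ only in an ending like _2 or _b are one class to them, and where a whole thing is asked for, a point or a joint stands for the part that bears it (a point fixed in the world has none). Each returns a list of dicts, best first, with "p" (0 to 1); they miss things now and then, are a little off and sometimes report something else, mostly with a low value. They report only what shows in the picture. A call takes as long as a camera call. They do not tell look-alikes from the thing itself.
- robot.trace(picture, query): "region" (480x640 bool, what is visible of it) and "pixel" ([row, column] in pixels, amid what is visible of it).
- robot.pinpoint(picture, query): "pixel" ([row, column] in pixels: a listed point, or the origin of a listed thing).
The state is a dict: "time": time; "q": joint angles; "dq": joint speeds; "tau": joint torques, N m; "tool_pos": TCP position; "orientation": TCP orientation; "contact_force": force on the tool from outside, world axes, zero at the start; "torque": the same for the moment, N m; "width": finger opening in m.
Only numpy, scipy, OpenCV 4.12 (cv2) and the standard library are available. Lean on these libraries where they do the work, as an engineer would, in place of code of your own. Each camera call takes 0.05 s, during which the arm holds its last target.

### The job

Slide the loose wooden rail along the plywood jig, between the fence and the eccentric knob, until its end butts squarely against the end stop. Then turn the knob counter-clockwise (seen from above) until its off-centre disc bears on the rail's side and clamps it against the fence with about 14 N; stay between 8 and 20 N, and never let it press harder than 25 N, which would dent the wood. Let go of everything, leaving the rail clamped, and do not disturb the screwdriver, the glue bottle or the offcut.

Things in the scene. Friction and masses are not known exactly. Their poses are not given: they have to be found in the camera images.
- jig: Fixed plywood jig board, 220 mm (its x) by 340 mm (its y, from -190 to +150 mm), 18 mm thick; origin on its underside at table height. x points across to the fence, y along the fence to the end stop. Clamped, the rail's centre is at about x = +30, y = +20 mm in this frame. Beside the rail the board is bare where y is below -5 mm, so fingers fit on both sides of it there.
- stop_face (a point): Centre of the working face of the END STOP, at jig x = +26, y = +100 mm, 34 mm above the table. A rigid dark wood block fixed to the board, 32 mm high above the board; its face is the plane y = 100 mm from x = -5 to +57 mm.
- fence_nominal (a point): Nominal middle of the FENCE face, jig x = +55, y = +47 mm. A dark wood block 30 mm high above the board, y = -5 to +99 mm, with a black rubber pad facing -x. It was set by hand: the true face is up to 2 mm nearer or farther in x than this point (fixed during a run, not reported). The rubber gives about 1 mm per 8 N.
- rail: Loose beech rail, a plain light wood bar 50 mm wide (its x), 160 mm long (its y), 26 mm high, about 0.16 kg; origin at the centre of its underside. It starts flat on the jig board (18 mm above the table), 90 to 125 mm short of the end stop, up to 24 mm nearer the robot than when clamped and up to 0.14 rad askew, its +y end towards the stop.
- rail_end (a point): Centre of the rail's end face that must butt against the end stop (80 mm from the rail's centre, 13 mm above its underside).
- knob_grip (a point): On the knob's vertical turning axis (jig x = -20, y = +50 mm), at mid-height of its grip, 64 mm above the table. The grip is an upright wooden bar 13 mm thick, from 49 to 79 mm above the table, reaching 36 mm from the axis on the lobe side and 18 mm on the other; this point's -x axis points along the longer, lobe side.
- disc (a point): Centre of the black eccentric disc under the grip: radius 26 mm, 22 to 42 mm above the table, its centre 8 mm off the turning axis towards the long end of the grip. It reaches 26 mm - 8 mm x cos(angle) from the axis towards the fence.
- cam (a joint): Knob angle (rad), grows counter-clockwise from above, 0 to 3.0; at 0 the lobe points straight away from the fence. Starts at 0.2 to 0.6. With the rail in place it begins to press between 1.1 and 1.8, then adds roughly 60 N per rad. Turning freely takes 0.10 N m, plus roughly 0.018 N m per newton of clamping force. It stays where it is left, also under load.
- screwdriver: Loose screwdriver, 190 mm, lying on the table beyond the fence; leave it alone.
- glue: Loose white bottle, 56 mm in diameter, 130 mm tall, standing on the table beyond the end stop; leave it alone.
- offcut: Loose wooden offcut 90 x 45 x 26 mm lying on the table beyond the jig's -y end; leave it alone.
Not all that is in view belongs to the job. There is more than one size of the rail; the one meant has the size given above.

How it is judged:
By the outcome, as a careful person would: the job done as asked, in the order asked, and still so for the second after the job is handed in, with the robot touching nothing.
It also fails if it takes over 64 s, if anything falls off the work surface, if the arm or the gripper's body presses on something with over 40 N, if the wrist force passes 120 N, or if a joint passes its speed limit or range.

## Working session

There is one attempt and no reset: what is moved stays moved. The work goes in short steps, Python scripts to look and compute and a shell command to move; the robot and the scene stay as the last step left them, time stands still between calls to the robot, and variables do not carry over. Pictures are saved under pics/ and viewed, and the job is handed in when it is done.

```bash
ls; mkdir -p pics; cat > h.py <<'E'
import numpy as np, cv2, json
from plant import robot
def cap(n,f=None):
    p=robot.capture(n)
    if f: cv2.imwrite('pics/'+f,cv2.cvtColor(p['img'],cv2.COLOR_RGB2BGR))
    return p
def K(p):
    f=240/np.tan(np.radians(p['vfov'])/2); return np.array([[f,0,p['cx']],[0,f,p['cy']],[0,0,1]])
def ray(p,px,st=None):
    d=np.linalg.inv(K(p))@np.array([px[1],px[0],1.])
    if 'rvec' in p:
        R=cv2.Rodrigues(np.array(p['rvec'],float))[0];t=np.array(p['tvec'],float).ravel()
        return -R.T@t,R.T@d
    from scipy.spatial.transform import Rotation as Ro
    st=st or p['st']
    Rt=Ro.from_quat(st['orientation']).as_matrix();T=np.array(p['tool_from_camera'])
    return np.array(st['tool_pos'])+Rt@T[:3,3],Rt@T[:3,:3]@d
def atz(p,px,z,st=None):
    o,d=ray(p,px,st); return o+d*(z-o[2])/d[2]
def proj(p,X):
    R=cv2.Rodrigues(np.array(p['rvec'],float))[0];t=np.array(p['tvec'],float).ravel()
    c=K(p)@(R@np.array(X)+t); return c[1]/c[2],c[0]/c[2]
E
python3 - <<'E'
from h import *
np.set_printoptions(precision=4,suppress=True)
o=robot.observe();print({k:np.round(v,3) for k,v in o.items()})
for n in ('scene','side','wrist'):
    p=cap(n,n+'0.png')
    print(n,p['vfov'],p['cx'],p['cy'])
    for q in ('rail','rail_end','jig','stop_face','fence_nominal','knob_grip','disc','glue','offcut','screwdriver'):
        r=robot.pinpoint(p,q); print(q,[(np.round(a['pixel'],1).tolist(),round(a['p'],2)) for a in r[:3]])
E
```

```text
pics
{'time': np.float64(0.0), 'q': array([-1.25 ,  0.265,  1.605, -0.   ,  1.274, -0.037]), 'dq': array([-0.   ,  0.001,  0.001, -0.001, -0.001, -0.001]), 'tau': array([  0.001, -51.512, -36.731,   0.   ,   0.013,   0.   ]), 'tool_pos': array([ 0.236, -0.632,  0.23 ]), 'orientation': array([ 0.404,  0.582, -0.403,  0.58 ]), 'contact_force': array([-0.314,  0.402,  0.589]), 'torque': array([-0.03 ,  0.008, -0.001]), 'width': np.float64(0.085)}
scene 51.1346567708896 318.8068398644031 236.50218966971534
rail [([197.9, 346.4], 0.9), ([251.9, 279.0], 0.85), ([279.2, 442.1], 0.84)]
rail_end [([270.3, 286.9], 0.96), ([202.4, 315.3], 0.93), ([286.1, 403.6], 0.8)]
jig [([283.7, 297.9], 0.91)]
stop_face [([307.6, 303.8], 0.97), ([379.5, 295.3], 0.3)]
fence_nominal [([294.0, 274.7], 0.82)]
knob_grip [([277.2, 314.5], 0.92)]
disc [([286.0, 316.1], 0.73)]
glue [([379.5, 297.2], 0.77)]
offcut [([212.0, 262.7], 0.93)]
screwdriver [([287.1, 221.3], 0.94)]
side 44.420846920467156 326.5393149883488 239.18615954263123
rail [([239.9, 301.5], 0.79), ([211.6, 448.7], 0.56), ([375.3, 442.4], 0.55)]
rail_end [([265.4, 280.2], 0.87), ([353.8, 379.5], 0.8), ([200.5, 401.8], 0.62)]
jig [([286.6, 284.5], 0.6)]
stop_face [([309.7, 247.6], 0.75)]
fence_nominal [([284.9, 244.8], 0.88)]
knob_grip [([285.5, 283.2], 0.82)]
disc [([300.2, 286.7], 0.85)]
glue [([379.0, 185.6], 0.71)]
offcut []
screwdriver [([245.6, 217.4], 0.85)]
wrist 58.29141173843135 323.74451859729635 230.46005715718064
rail []
rail_end []
jig []
stop_face []
fence_nominal []
knob_grip []
disc []
glue []
offcut []
screwdriver []
```

View pics/scene0.png

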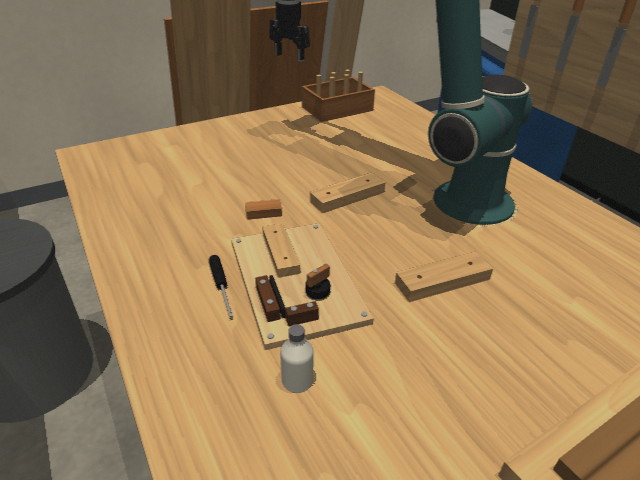

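View pics/side0.png

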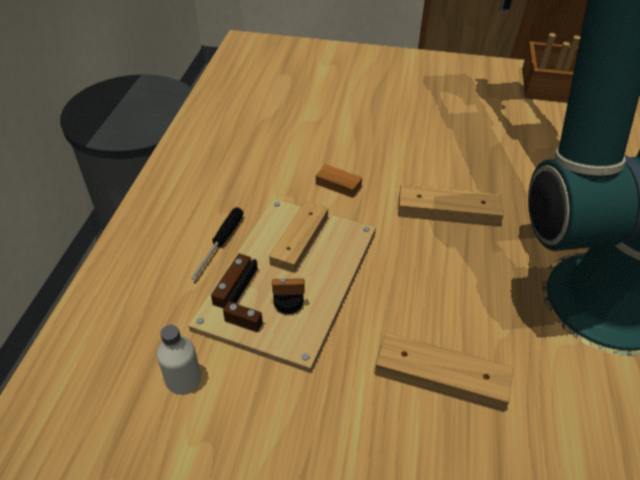

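```bash
python3 - <<'E'
from h import *
np.set_printoptions(precision=4,suppress=True)
S=cap('scene');D=cap('side')
for p in(S,D): print('cam',ray(p,(240,320)))
Z={'jig':0,'rail':.018,'rail_end':.031,'stop_face':.034,'knob_grip':.064,'disc':.032,'fence_nominal':.034,'glue':0,'screwdriver':0.01,'offcut':0}
for q,z in Z.items():
    for n,p in(('S',S),('D',D)):
        r=robot.pinpoint(p,q); print(q,n,[(atz(p,a['pixel'],z),round(a['p'],2)) for a in r[:3]])
E
```

```text
cam (array([0.934 , 0.7929, 0.733 ]), array([-0.3983, -0.69  , -0.6045]))
cam (array([0.3953, 0.7342, 0.821 ]), array([ 0.1197, -0.6849, -0.7188]))
jig S [(array([0.563 , 0.0665, 0.    ]), 0.92), (array([0.7213, 0.011 , 0.    ]), 0.61)]
jig D [(array([ 0.5725,  0.0765, -0.    ]), 0.78), (array([0.6209, 0.1455, 0.    ]), 0.34)]
rail S [(array([0.3029, 0.2303, 0.018 ]), 0.96), (array([ 0.5666, -0.0319,  0.018 ]), 0.92), (array([ 0.3067, -0.1542,  0.018 ]), 0.55)]
rail D [(array([ 0.295 , -0.1575,  0.018 ]), 0.66), (array([0.2921, 0.2212, 0.018 ]), 0.65), (array([ 0.5555, -0.0188,  0.018 ]), 0.57)]
rail_end S [(array([ 0.4075, -0.1443,  0.031 ]), 0.89), (array([0.583, 0.057, 0.031]), 0.88), (array([0.4079, 0.2146, 0.031 ]), 0.77)]
rail_end D [(array([ 0.3899, -0.1511,  0.031 ]), 0.91), (array([0.3912, 0.206 , 0.031 ]), 0.77), (array([0.5859, 0.0497, 0.031 ]), 0.63)]
stop_face S [(array([0.6139, 0.1714, 0.034 ]), 0.9)]
stop_face D [(array([0.6149, 0.1654, 0.034 ]), 0.88)]
knob_grip S [(array([0.5633, 0.1322, 0.064 ]), 0.6), (array([0.6281, 0.2023, 0.064 ]), 0.37)]
knob_grip D [(array([0.5605, 0.1299, 0.064 ]), 0.79)]
disc S [(array([0.5515, 0.1298, 0.032 ]), 0.73), (array([0.5862, 0.1139, 0.032 ]), 0.46)]
disc D [(array([0.5537, 0.136 , 0.032 ]), 0.76), (array([0.5671, 0.1031, 0.032 ]), 0.62)]
fence_nominal S [(array([0.6417, 0.1114, 0.034 ]), 0.94)]
fence_nominal D [(array([0.6378, 0.1146, 0.034 ]), 0.55)]
glue S [(array([0.6859, 0.292 , 0.    ]), 0.57)]
glue D [(array([ 0.6883,  0.286 , -0.    ]), 0.63)]
screwdriver S [(array([0.7207, 0.0159, 0.01  ]), 0.69)]
screwdriver D [(array([0.7195, 0.0204, 0.01  ]), 0.71)]
offcut S [(array([ 0.5322, -0.2152,  0.    ]), 0.64)]
offcut D []
```

The scene camera shows the jig, with the rail at about (250,280), the fence at (297,267), the stop at (312,302) and the knob at (280,316). Two larger look-alike rails lie off the board. Next I'll fit the jig pose and work out where to put the wrist camera.

```bash
python3 - <<'E'
from h import *
from scipy.spatial.transform import Rotation as Ro
from scipy.optimize import least_squares
np.set_printoptions(precision=4,suppress=True)
o=robot.observe();print(Ro.from_quat(o['orientation']).as_matrix());
S=cap('scene');D=cap('side');W=cap('wrist');print(W['tool_from_camera'])
J={'jig':(0,0,0),'stop_face':(.026,.1,.034),'fence_nominal':(.055,.047,.034),'knob_grip':(-.02,.05,.064)}
ob=[]
for p in(S,D):
    for q in J:
        r=robot.pinpoint(p,q)
        if r: ob.append((p,J[q],r[0]['pixel'],q))
def X(v,l): c,s=np.cos(v[2]),np.sin(v[2]); return [v[0]+c*l[0]-s*l[1],v[1]+s*l[0]+c*l[1],l[2]]
f=lambda v:np.concatenate([np.array(proj(p,X(v,l)))-px for p,l,px,q in ob])
s=least_squares(f,[.57,.07,-.2],loss='soft_l1');print(s.x,f(s.x).reshape(-1,2))
m=robot.trace(D,'jig')[0]['region'].astype(np.uint8)
for p in (S,D):
    im=cv2.cvtColor(p['img'],cv2.COLOR_RGB2BGR)
    for l in [(-.11,-.19),(.11,-.19),(.11,.15),(-.11,.15)]:
        a=proj(p,X(s.x,l+(.018,))); cv2.circle(im,(int(a[1]),int(a[0])),2,(0,0,255),-1)
    cv2.imwrite('pics/fit_%d.png'%(p is D),cv2.resize(im[180:400,150:420],None,fx=2.5,fy=2.5))
E
```

```text
[[-0.      0.9367  0.3502]
 [ 0.0001  0.3502 -0.9367]
 [-1.      0.     -0.0001]]
[[ 0.0008 -0.2687  0.9632 -0.1428]
 [ 0.0007 -0.9632 -0.2687  0.0672]
 [ 1.      0.0009 -0.0006 -0.0014]
 [ 0.      0.      0.      1.    ]]
[ 0.5734  0.0769 -0.1495] [[ 0.7875  1.0626]
 [-1.1293 -1.3014]
 [ 1.3233  4.2582]
 [-2.4876 -0.4783]
 [-2.4953  0.56  ]
 [-0.8322  0.9783]
 [ 0.7267 -1.2003]
 [ 1.9085 -1.4106]]
```

View pics/fit_1.png

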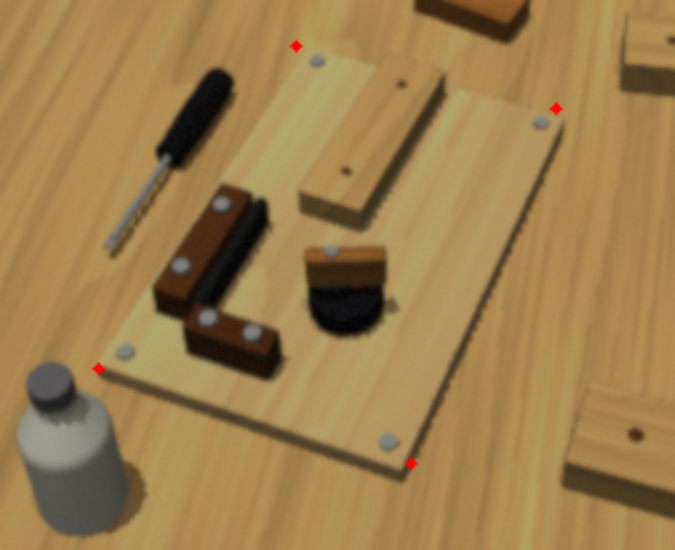

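View pics/fit_0.png

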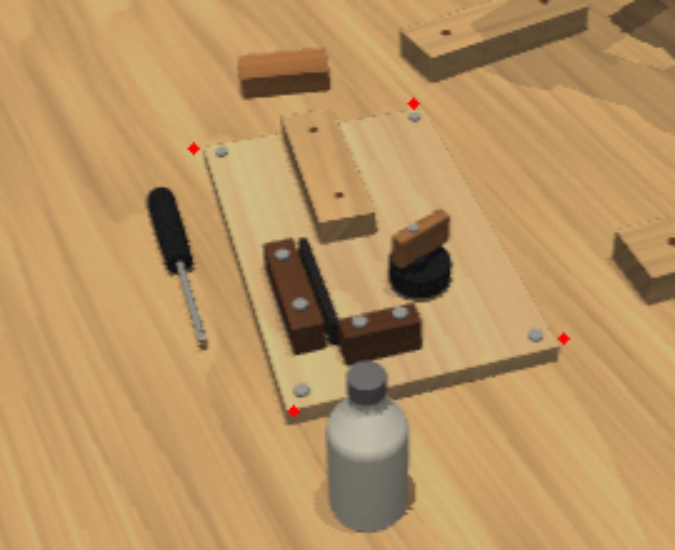

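```bash
cat > jf.py <<'E'
from h import *
from scipy.optimize import least_squares
def X(v,l): c,s=np.cos(v[2]),np.sin(v[2]); return np.array([v[0]+c*l[0]-s*l[1],v[1]+s*l[0]+c*l[1],l[2]])
E
python3 - <<'E'
from jf import *
np.set_printoptions(precision=4,suppress=True)
S=cap('scene');D=cap('side')
C=[(.11,-.19,.018),(-.11,-.19,.018),(-.11,.15,.018),(.11,.15,.018)]
PD=[(299,48),(565,121),(404,471),(98,370)]
PS=[(206,150),(430,108),(558,348),(287,414)]
ob=[]
for p,P in((S,PS),(D,PD)):
    for l,q in zip(C,P): ob.append((p,l,np.array([180+q[1]/2.5,150+q[0]/2.5])))
for o in (ob[:4],ob[4:],ob):
    f=lambda v:np.concatenate([np.array(proj(p,X(v,l)))-px for p,l,px in o])
    s=least_squares(f,[.57,.07,-.2]);print(s.x,f(s.x).reshape(-1,2))
for n,l in (('stop',(.026,.1,.034)),('fence',(.055,.047,.034)),('knob',(-.02,.05,.064)),('final',(.03,.02,.018))): print(n,X(s.x,l))
# rail top corners
RD=[(372,60),(445,72),(362,215),(300,192)]; RS=[(282,115),(335,110),(376,213),(320,225)]
for p,P in((S,RS),(D,RD)):
    print([atz(p,(180+q[1]/2.5,150+q[0]/2.5),.044)[:2] for q in P])
E
```

```text
[ 0.5729  0.0831 -0.2003] [[-1.3068 -0.1374]
 [ 0.1677 -0.8963]
 [ 0.7621  1.4783]
 [-0.2247 -0.6108]]
[ 0.5718  0.0814 -0.1744] [[ 0.174   1.711 ]
 [-1.5893 -1.0052]
 [ 0.7781  0.7041]
 [ 0.0986 -1.2727]]
[ 0.5721  0.0819 -0.1848] [[-1.0486 -1.1426]
 [-0.3602 -2.2271]
 [-0.6601  2.185 ]
 [-0.4561  0.9321]
 [ 0.2038  2.6335]
 [-0.7897 -0.3848]
 [ 1.3013 -0.7274]
 [-0.4957 -2.0238]]
stop [0.616  0.1754 0.034 ]
fence [0.6348 0.118  0.034 ]
knob [0.5616 0.1347 0.064 ]
final [0.6053 0.096  0.018 ]
[array([ 0.5721, -0.1044]), array([ 0.5246, -0.0884]), array([0.5602, 0.0642]), array([0.6089, 0.0558])]
[array([ 0.5832, -0.0944]), array([ 0.5249, -0.0919]), array([0.5567, 0.065 ]), array([0.6047, 0.052 ])]
```

```bash
python3 -m creep '[{"y":3.9,"z":-3.6},{"y":3.9,"z":-3.6},{"y":3.9,"z":-3.6},{"y":3.9,"z":-3.6},{"y":3.9,"z":-3.6},{"y":3.9,"z":-3.6},{"y":3.9,"z":-3.6,"yaw":0},{"y":3.9,"z":-3.6},{"y":3.9,"z":-3.6},{"y":3.9,"z":-3.6},{"y":3.9,"z":-3.6},{"y":3.9,"z":-3.6},{"y":3.9,"z":-3.6},{"y":3.9,"z":-3.6},{"yaw":-10},{"yaw":-10},{"yaw":-10},{"yaw":-10},{"yaw":-10},{"yaw":-10}]'
cat > look.py <<'E'
import sys
from jf import *
np.set_printoptions(precision=4,suppress=True)
from scipy.spatial.transform import Rotation as Ro
st=robot.observe()
print(st['time'],st['tool_pos'],Ro.from_quat(st['orientation']).as_matrix()[:,2],st['q'],st['contact_force'],st['torque'],st['width'])
W=cap('wrist',sys.argv[1])
for q,z in (('rail',.018),('rail_end',.031),('stop_face',.034),('fence_nominal',.034),('knob_grip',.064),('disc',.032),('jig',0)):
    print(q,[(np.round(a['pixel'],1),atz(W,a['pixel'],z,st)[:2],round(a['p'],2)) for a in robot.pinpoint(W,q)[:2]])
E
python3 look.py w1.png
```

```text
3.45 [ 0.2364 -0.6322  0.2313] [ 0.3503 -0.9367 -0.    ] [-1.2499  0.2639  1.604   0.      1.2737 -0.0369] [ 0.3979  0.2656 -0.4575] [ 0.0288 -0.0277 -0.0427] 0.08515590427976483
rail []
rail_end []
stop_face []
fence_nominal []
knob_grip []
disc []
jig []schema error: expected keys x, y, z, yaw, hand
```

View pics/w1.png

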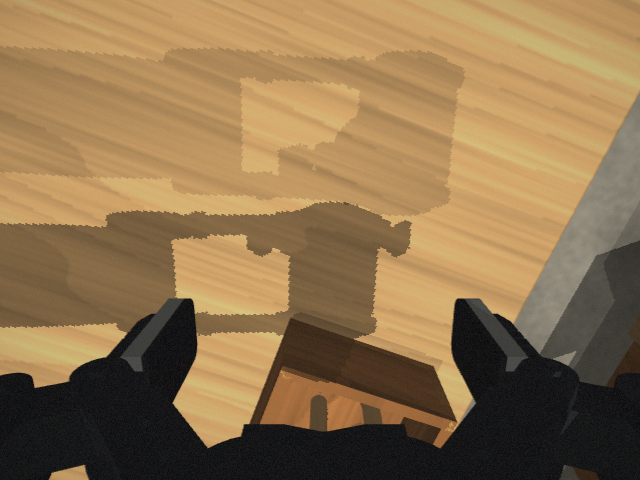

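```bash
python3 -m creep '[{"x":0,"y":3.9,"z":-3.6,"yaw":0,"hand":8.5},{"x":0,"y":3.9,"z":-3.6,"yaw":0,"hand":8.5},{"x":0,"y":3.9,"z":-3.6,"yaw":0,"hand":8.5},{"x":0,"y":3.9,"z":-3.6,"yaw":0,"hand":8.5},{"x":0,"y":3.9,"z":-3.6,"yaw":0,"hand":8.5},{"x":0,"y":3.9,"z":-3.6,"yaw":0,"hand":8.5},{"x":0,"y":3.9,"z":-3.6,"yaw":0,"hand":8.5},{"x":0,"y":3.9,"z":-3.6,"yaw":0,"hand":8.5},{"x":0,"y":3.9,"z":-3.6,"yaw":0,"hand":8.5},{"x":0,"y":3.9,"z":-3.6,"yaw":0,"hand":8.5},{"x":0,"y":3.9,"z":-3.6,"yaw":0,"hand":8.5},{"x":0,"y":3.9,"z":-3.6,"yaw":0,"hand":8.5},{"x":0,"y":3.9,"z":-3.6,"yaw":0,"hand":8.5},{"x":0,"y":3.9,"z":-3.6,"yaw":0,"hand":8.5},{"x":0,"y":0,"z":0,"yaw":-10,"hand":8.5},{"x":0,"y":0,"z":0,"yaw":-10,"hand":8.5},{"x":0,"y":0,"z":0,"yaw":-10,"hand":8.5},{"x":0,"y":0,"z":0,"yaw":-10,"hand":8.5},{"x":0,"y":0,"z":0,"yaw":-10,"hand":8.5},{"x":0,"y":0,"z":0,"yaw":-10,"hand":8.5}]'
python3 look.py w2.png
```

```text
time: 6.35
tool_pos: [0.5844, 0.0521, 0.234]
orientation: [0.045, 0.701, -0.048, 0.71]
contact_force: [-0.5, 0.2, -0.4]
width: 0.0851
6.35 [0.5844 0.0521 0.234 ] [ 0.9912 -0.1315  0.0119] [ 0.0495  0.0892  1.8028 -0.0056  1.2385  0.1832] [-0.5012  0.2201 -0.4018] [ 0.0531 -0.0149  0.0151] 0.08512316439526939
rail [(array([278.1, 312.4]), array([ 0.5656, -0.0221]), 0.97)]
rail_end [(array([192.5, 319.1]), array([0.5822, 0.0564]), 0.95), (array([39.6, 40.4]), array([0.3942, 0.1968]), 0.88)]
stop_face [(array([ 33.9, 345.5]), array([0.6172, 0.1712]), 0.88)]
fence_nominal [(array([111.1, 374.1]), array([0.6326, 0.1142]), 0.96)]
knob_grip [(array([ 95.8, 276.8]), array([0.563 , 0.1338]), 0.7)]
disc [(array([192.6, 319. ]), array([0.5821, 0.0565]), 0.45)]
jig [(array([163.1, 301.5]), array([0.5698, 0.0783]), 0.64), (array([ 32.1, 346.3]), array([0.6207, 0.1774]), 0.23)]
```

View pics/w2.png

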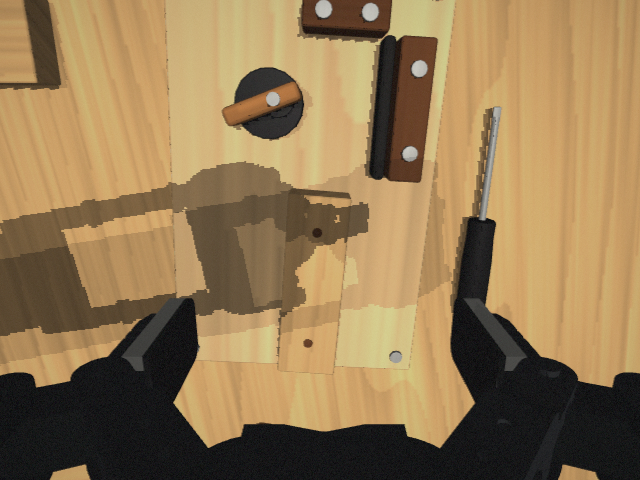

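```bash
cat > m2.py <<'E'
from jf import *
np.set_printoptions(precision=4,suppress=True)
st=robot.observe(); W=cap('wrist')
g=lambda c,z: atz(W,(c[1],c[0]),z,st)[:2]
img=cv2.cvtColor(W['img'],cv2.COLOR_RGB2BGR)
cv2.imwrite('pics/w2a.png',cv2.resize(img[170:390,160:430],None,fx=2.5,fy=2.5,interpolation=cv2.INTER_CUBIC))
cv2.imwrite('pics/w2b.png',cv2.resize(img[0:220,200:470],None,fx=2.5,fy=2.5,interpolation=cv2.INTER_CUBIC))
ang=lambda a,b: np.arctan2(-(b-a)[0],(b-a)[1])
for n,a,b,z in (('boardL',(172,359),(165,2),.018),('boardR',(409,368),(453,2),.018),('railL',(279,370),(290,197),.044),('railR',(333,374),(349,198),.044),('pad',(372,178),(385,36),.048)):
    A,B=g(a,z),g(b,z); print(n,A,B,ang(A,B))
A,B=g((200,360),.018),g((409,368),.018);print('near',np.arctan2((B-A)[1],(B-A)[0]))
E
python3 m2.py
```

```text
boardL [ 0.4225 -0.0838] [0.4879 0.2135] -0.21675125725761693
boardR [ 0.6428 -0.1262] [0.7025 0.1841] -0.19022268195694378
railL [ 0.525  -0.0934] [0.5594 0.0585] -0.22228058628915537
railR [ 0.5716 -0.1044] [0.6051 0.0512] -0.21203273874457956
pad [0.6244 0.0651] [0.6443 0.1637] -0.19937290632431104
near -0.1904670197944034
```

View pics/w2a.png

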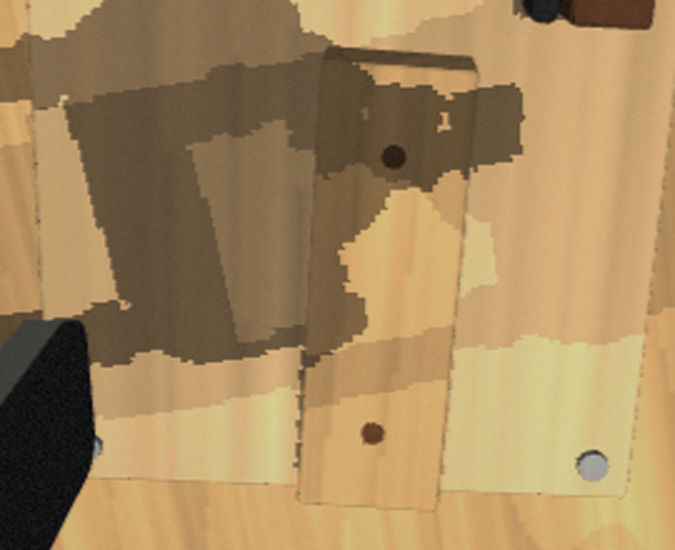

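View pics/w2b.png

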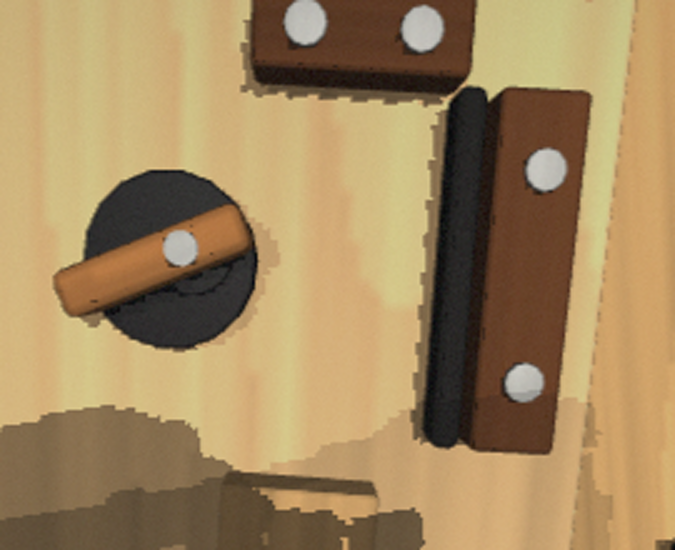

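```bash
python3 -m creep '[{"x":0,"y":0,"z":0,"yaw":4.9,"hand":8.5},{"x":2,"y":-4.2,"z":-0.1,"yaw":0,"hand":8.5},{"x":3,"y":-4.2,"z":-0.1,"yaw":0,"hand":8.5},{"x":4,"y":-4.2,"z":-0.1,"yaw":0,"hand":8.5},{"x":4,"y":0,"z":0,"yaw":0,"hand":8.5},{"x":0,"y":0,"z":0,"yaw":0,"hand":8.5}]'
python3 look.py w3.png; python3 - <<'E'
from scipy.spatial.transform import Rotation as Ro
from plant import robot
print(Ro.from_quat(robot.observe()['orientation']).as_matrix().round(4))
E
```

```text
time: 7.55
tool_pos: [0.556, -0.0738, 0.1032]
orientation: [0.08, 0.696, -0.082, 0.708]
contact_force: [0.1, 0.6, -0.2]
width: 0.085
7.55 [ 0.556  -0.0738  0.1032] [ 0.9733 -0.2289  0.0175] [-0.1752  0.1539  1.9872 -0.0021  0.983   0.0569] [ 0.0575  0.6246 -0.2396] [ 0.0095  0.0437 -0.0184] 0.08504263583446249
rail []
rail_end [(array([430.6, 322.6]), array([ 0.5288, -0.1855]), 0.37)]
stop_face []
fence_nominal []
knob_grip []
disc []
jig []
[[ 2.740e-02  2.264e-01  9.736e-01]
 [-6.600e-03  9.740e-01 -2.263e-01]
 [-9.996e-01 -3.000e-04  2.820e-02]]
```

View pics/w3.png

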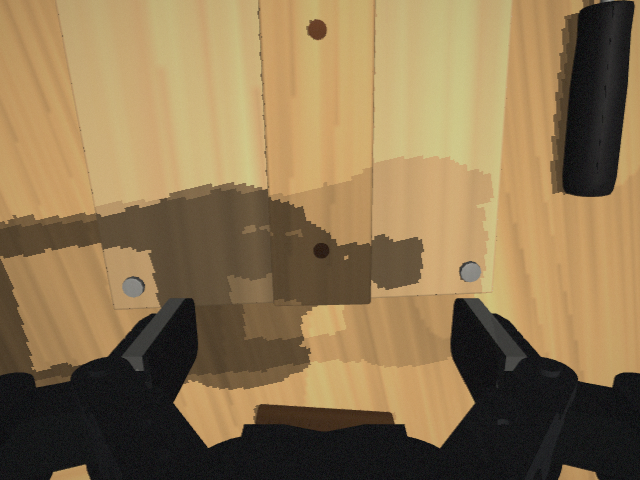

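```bash
python3 -m creep '[{"x":3,"y":0,"z":-0.1,"yaw":0,"hand":8.5},{"x":3,"y":0,"z":-0.1,"yaw":0,"hand":8.5},{"x":1.8,"y":0,"z":0,"yaw":0,"hand":8.5},{"x":0,"y":0,"z":0,"yaw":0,"hand":8.5}]'
python3 look.py w4.png; python3 - <<'E'
from scipy.spatial.transform import Rotation as Ro
from plant import robot
print(Ro.from_quat(robot.observe()['orientation']).as_matrix().round(4))
E
```

```text
time: 8.45
tool_pos: [0.5648, -0.0731, 0.0328]
orientation: [0.079, 0.69, -0.081, 0.715]
contact_force: [-0.6, 0.2, -0.2]
width: 0.0849
8.45 [ 0.5648 -0.0731  0.0328] [ 0.9738 -0.2245  0.0361] [-0.1713  0.2485  2.0267 -0.0025  0.8302  0.0569] [-0.5768  0.2434 -0.1978] [ 0.0543 -0.0438 -0.0166] 0.08490091629224845
rail [(array([166.6, 298.2]), array([ 0.5657, -0.0228]), 0.7)]
rail_end []
stop_face []
fence_nominal []
knob_grip []
disc []
jig []
[[ 3.940e-02  2.249e-01  9.736e-01]
 [-8.600e-03  9.744e-01 -2.248e-01]
 [-9.992e-01  4.000e-04  4.030e-02]]
```

View pics/w4.png

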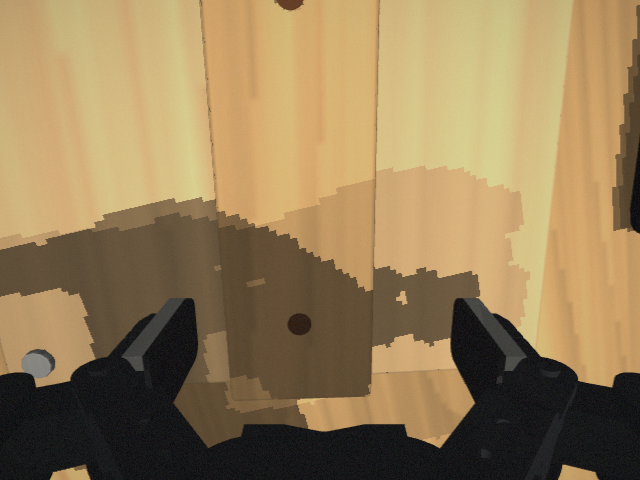

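```bash
cat > pose.py <<'E'
from scipy.spatial.transform import Rotation as Ro
from plant import robot
import numpy as np
o=robot.observe();R=Ro.from_quat(o['orientation']).as_matrix()
print('t',round(o['time'],2),'pos',np.round(o['tool_pos'],4),'xaxis',R[:,0].round(4),'yaw z',round(np.arctan2(R[1,2],R[0,2]),4),'F',o['contact_force'].round(2),'M',o['torque'].round(3),'w',round(o['width'],4))
a=-.197;x=o['tool_pos'][0]-.571;y=o['tool_pos'][1]-.0803;c,s=np.cos(a),np.sin(a)
print('jig',round(c*x+s*y,4),round(-s*x+c*y,4))
E
python3 -m creep '[{"x":-4,"y":0,"z":0,"yaw":0,"hand":8.5},{"x":0,"y":0,"z":0,"yaw":0,"hand":8.5}]'; python3 pose.py
python3 -m creep '[{"x":0,"y":0,"z":-1.0,"yaw":0,"hand":8.5},{"x":0,"y":0,"z":0,"yaw":0,"hand":8.5}]'; python3 pose.py
```

```text
time: 9.1
tool_pos: [0.5652, -0.0733, 0.0762]
orientation: [0.079, 0.688, -0.082, 0.717]
contact_force: [-0.3, -0.3, 0.7]
width: 0.0848
t 9.1 pos [ 0.5652 -0.0733  0.0762] xaxis [ 0.04   -0.0087 -0.9992] yaw z -0.227 F [-0.32 -0.29  0.68] M [-0.022  0.005 -0.018] w 0.0848
jig 0.0243 -0.1518
time: 9.35
tool_pos: [0.5537, -0.0707, 0.075]
orientation: [0.079, 0.689, -0.082, 0.716]
contact_force: [0.0, 0.1, 0.4]
width: 0.085
t 9.35 pos [ 0.5537 -0.0707  0.075 ] xaxis [ 0.0383 -0.0084 -0.9992] yaw z -0.2271 F [0.   0.08 0.36] M [-0.005  0.033  0.018] w 0.085
jig 0.0126 -0.1515
```

```bash
python3 -m creep '[{"x":1,"y":0,"z":-0.05,"yaw":0,"hand":8.5},{"x":1,"y":0,"z":-0.05,"yaw":0,"hand":8.5},{"x":1,"y":0,"z":-0.05,"yaw":0,"hand":8.5},{"x":1,"y":0,"z":-0.05,"yaw":0,"hand":8.5},{"x":0,"y":0,"z":0,"yaw":0,"hand":8.5}]'; python3 pose.py
```

```text
time: 9.98
tool_pos: [0.5506, -0.0702, 0.0288]
orientation: [0.079, 0.691, -0.081, 0.714]
contact_force: [-0.4, -0.4, 0.8]
width: 0.0849
t 9.97 pos [ 0.5506 -0.0702  0.0288] xaxis [ 0.0326 -0.0075 -0.9994] yaw z -0.2271 F [-0.37 -0.44  0.8 ] M [0.03  0.041 0.058] w 0.0849
jig 0.0094 -0.1516
```

```bash
python3 -m creep '[{"x":0.4,"y":0,"z":0.4,"yaw":0,"hand":8.5},{"x":0,"y":0,"z":0,"yaw":0,"hand":8.5}]'; python3 pose.py
python3 -m creep '[{"x":0,"y":0,"z":0,"yaw":0,"hand":4.5},{"x":0,"y":0,"z":0,"yaw":0,"hand":4.5},{"x":0,"y":0,"z":0,"yaw":0,"hand":4.5},{"x":0,"y":0,"z":0,"yaw":0,"hand":4.5},{"x":0,"y":0,"z":0,"yaw":0,"hand":4.5}]' 25; python3 look.py w5.png
```

```text
time: 10.22
tool_pos: [0.5554, -0.0713, 0.0249]
orientation: [0.079, 0.69, -0.081, 0.714]
contact_force: [-0.3, 0.6, 0.6]
width: 0.085
t 10.22 pos [ 0.5554 -0.0713  0.0249] xaxis [ 0.0333 -0.0076 -0.9994] yaw z -0.2271 F [-0.35  0.56  0.63] M [-0.022  0.028  0.038] w 0.085
jig 0.0144 -0.1517
time: 10.85
tool_pos: [0.5563, -0.0715, 0.026]
orientation: [0.079, 0.69, -0.082, 0.715]
contact_force: [-0.3, -0.2, -0.4]
width: 0.0495
10.85 [ 0.5563 -0.0715  0.026 ] [ 0.9736 -0.2251  0.0365] [-0.171   0.2439  2.0487 -0.0025  0.8125  0.0579] [-0.2682 -0.181  -0.3951] [ 0.0144 -0.0345 -0.0001] 0.049468512021080005
rail []
rail_end []
stop_face []
fence_nominal []
knob_grip []
disc []
jig []
```

View pics/w5.png

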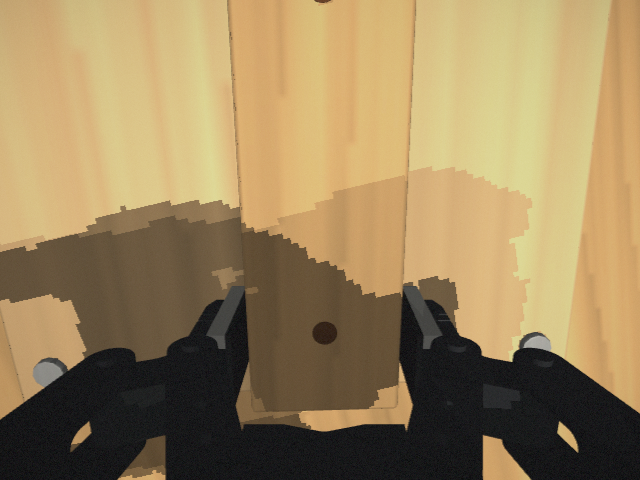

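```bash
python3 pose.py
```

```text
t 11.25 pos [ 0.5563 -0.0715  0.0259] xaxis [ 0.0354 -0.008  -0.9993] yaw z -0.2272 F [-0.2  -0.05 -0.64] M [-0.02   0.018 -0.03 ] w 0.0495
jig 0.0153 -0.1517
```

```bash
python3 -m creep '[{"x":0,"y":-0.3,"z":0.5,"yaw":-1.7,"hand":4.5},{"x":0,"y":0,"z":0.5,"yaw":0,"hand":4.5},{"x":0,"y":0,"z":0.2,"yaw":0,"hand":4.5},{"x":0,"y":0,"z":0,"yaw":0,"hand":4.5}]'; python3 pose.py; python3 look.py w6.png
```

```text
time: 11.75
tool_pos: [0.5674, -0.0771, 0.0259]
orientation: [0.067, 0.692, -0.07, 0.716]
contact_force: [-1.7, 0.9, 0.8]
width: 0.0496
t 11.75 pos [ 0.5674 -0.0771  0.0259] xaxis [ 0.0335 -0.0077 -0.9994] yaw z -0.195 F [-1.71  0.95  0.78] M [0.09  0.226 0.046] w 0.0496
jig 0.0273 -0.1551
11.75 [ 0.5674 -0.0771  0.0259] [ 0.9805 -0.1936  0.0344] [-0.1776  0.2645  2.0221 -0.0023  0.8207  0.0189] [-1.7107  0.9472  0.7816] [0.0902 0.226  0.0464] 0.04957738571003485
rail [(array([166.3, 319.2]), array([ 0.5742, -0.0273]), 0.79)]
rail_end []
stop_face []
fence_nominal []
knob_grip []
disc []
jig []
```

View pics/w6.png

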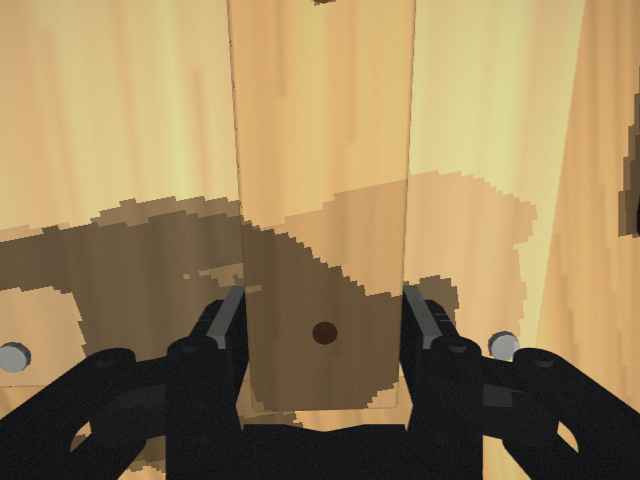

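```bash
python3 - <<'E'
from h import *
for n in ('scene','side'):
    p=cap(n); i=cv2.cvtColor(p['img'],cv2.COLOR_RGB2BGR)[190:390,160:400]; cv2.imwrite('pics/%s6.png'%n,cv2.resize(i,None,fx=3,fy=3,interpolation=cv2.INTER_CUBIC))
E
```

```text
(no output)
```

View pics/side6.png

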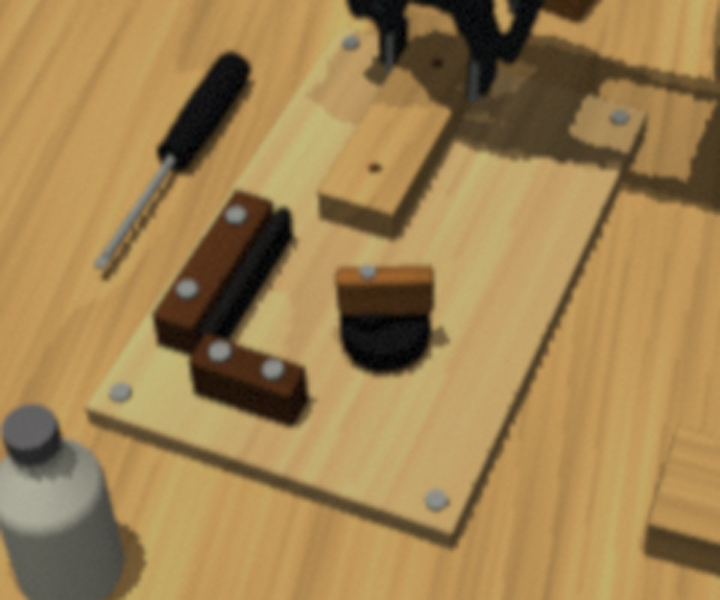

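View pics/scene6.png

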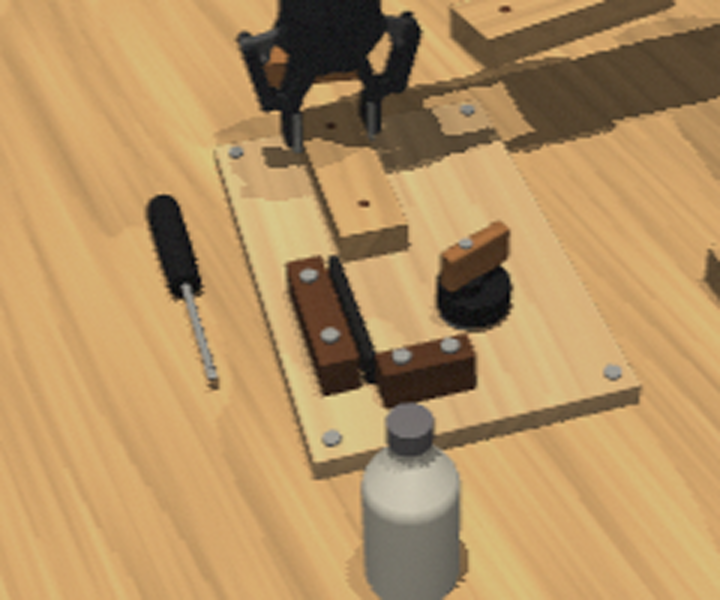

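```bash
python3 - <<'E'
from jf import *
np.set_printoptions(precision=4,suppress=True)
S=cap('scene');D=cap('side')
v=[.571,.0803,-.197]
def J(P): d=P[:2]-v[:2]; c,s=np.cos(v[2]),np.sin(v[2]); return np.array([c*d[0]+s*d[1],-s*d[0]+c*d[1]])*1000
for n,p,L in (('S',S,[('railR end',340,245,.044),('railL end',407,228,.044),('fence near L',290,262,.048),('padface near',337,258,.048),('padface far',376,355,.048),('knobbolt',465,243,.08),('stop nearR',377,362,.05),('stop L',473,342,.05)]),('D',D,[('railR end',321,196,.044),('railL end',393,215,.044),('padface near',291,214,.048),('padface far',212,338,.048),('knobbolt',368,272,.08),('stop L',306,372,.05)])):
    for q,x,y,z in L: print(n,q,J(atz(p,(190+y/3,160+x/3),z)))
    for l in ((-.02,.05,.064),(.055,-.005,.048),(.055,.099,.048),(.002,-.025,.044),(.052,-.025,.044)):
        a=proj(p,X(v,l)); print(l,(a[1]-160)*3,(a[0]-190)*3)
E
```

```text
S railR end [ 52.6042 -14.215 ]
S railL end [  2.9298 -18.3232]
S fence near L [90.4158 -2.3258]
S padface near [58.7601  2.9846]
S padface far [ 57.0904 101.0316]
S knobbolt [-18.5171  48.8386]
S stop nearR [ 58.5397 109.1642]
S stop L [ -4.9358 109.8923]
(-0.02, 0.05, 0.064) 467.38678078783204 261.81717152886284
(0.055, -0.005, 0.048) 339.57073742088863 249.63003210415633
(0.055, 0.099, 0.048) 378.35526397632464 352.1437950748561
(0.002, -0.025, 0.044) 405.7055760954817 221.95224792543155
(0.052, -0.025, 0.044) 337.18219057739606 235.21905470724755
D railR end [ 45.0961 -22.2924]
D railL end [ -0.7361 -24.6355]
D padface near [53.4258  0.6099]
D padface far [53.1579 99.7167]
D knobbolt [-18.8664  48.1486]
D stop L [ -5.5614 102.5097]
(-0.02, 0.05, 0.064) 369.5132489092723 293.6597070648421
(0.055, -0.005, 0.048) 292.79035571996684 206.6992648632771
(0.055, 0.099, 0.048) 209.63271871139412 336.0452298813794
(0.002, -0.025, 0.044) 389.0103174743875 213.26910764237994
(0.052, -0.025, 0.044) 312.4886343368376 189.68685770302656
```

```bash
python3 -m creep '[{"x":0,"y":1,"z":0.15,"yaw":0,"hand":4.5},{"x":0,"y":1,"z":0,"yaw":0,"hand":4.5},{"x":0,"y":1,"z":0,"yaw":0,"hand":4.5},{"x":0,"y":1,"z":0,"yaw":0,"hand":4.5},{"x":0,"y":0,"z":0,"yaw":0,"hand":4.5}]'; python3 pose.py;  python3 - <<'E'
from h import *
for n in ('scene','side'):
    p=cap(n); i=cv2.cvtColor(p['img'],cv2.COLOR_RGB2BGR)[190:390,160:400]; cv2.imwrite('pics/%s7.png'%n,cv2.resize(i,None,fx=3,fy=3,interpolation=cv2.INTER_CUBIC))
E
```

```text
time: 12.98
tool_pos: [0.5771, -0.0346, 0.0259]
orientation: [0.067, 0.692, -0.07, 0.716]
contact_force: [-0.4, 0.1, -0.1]
width: 0.0498
t 12.97 pos [ 0.5771 -0.0346  0.0259] xaxis [ 0.0337 -0.0074 -0.9994] yaw z -0.1943 F [-0.43  0.07 -0.07] M [ 0.131  0.019 -0.057] w 0.0498
jig 0.0285 -0.1115
```

View pics/side7.png

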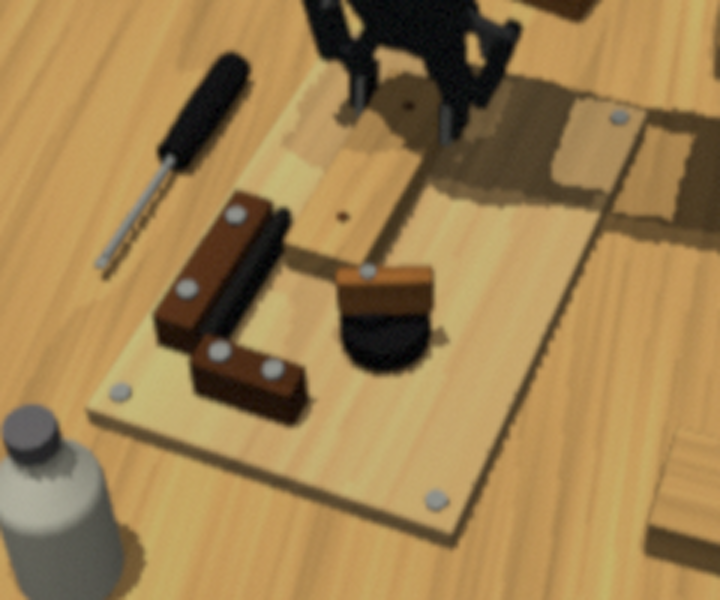

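View pics/scene7.png

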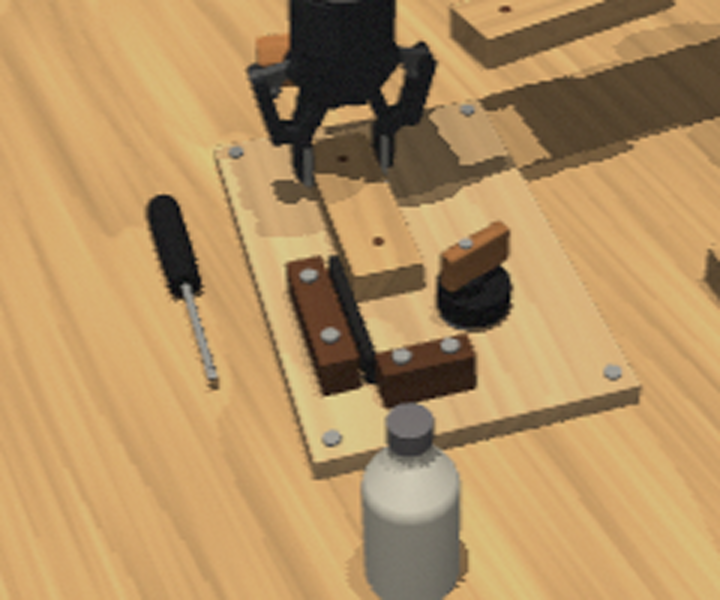

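```bash
python3 -m creep '[{"x":0,"y":1,"z":0,"yaw":0,"hand":4.5},{"x":0,"y":1,"z":0,"yaw":0,"hand":4.5},{"x":0,"y":1,"z":0,"yaw":0,"hand":4.5},{"x":0,"y":0,"z":0,"yaw":0,"hand":4.5}]'; python3 pose.py;  python3 - <<'E'
from h import *
for n in ('scene','side'):
    p=cap(n); i=cv2.cvtColor(p['img'],cv2.COLOR_RGB2BGR)[190:390,160:400]; cv2.imwrite('pics/%s8.png'%n,cv2.resize(i,None,fx=3,fy=3,interpolation=cv2.INTER_CUBIC))
E
```

```text
time: 13.58
tool_pos: [0.5831, -0.0043, 0.0259]
orientation: [0.068, 0.692, -0.071, 0.716]
contact_force: [0.5, 1.9, -1.1]
width: 0.0494
t 13.57 pos [ 0.5831 -0.0043  0.0259] xaxis [ 0.0335 -0.0077 -0.9994] yaw z -0.1956 F [ 0.52  1.88 -1.1 ] M [ 0.166 -0.019  0.001] w 0.0494
jig 0.0284 -0.0806
```

View pics/side8.png

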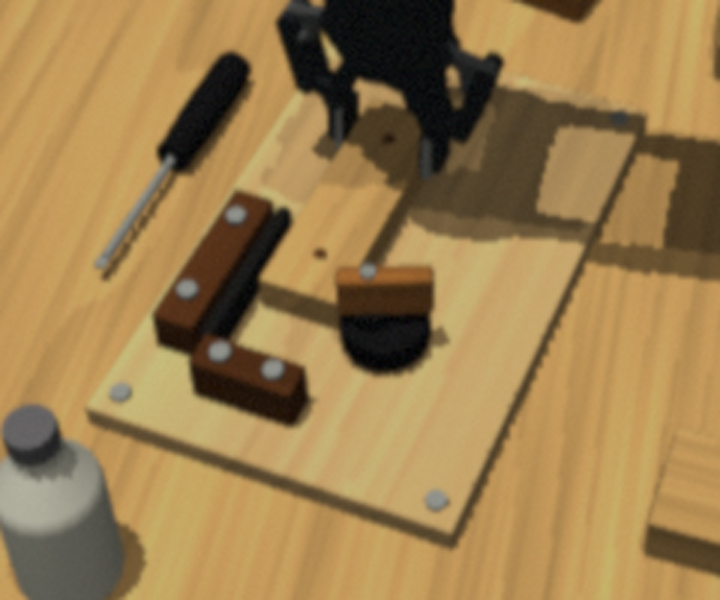

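View pics/scene8.png

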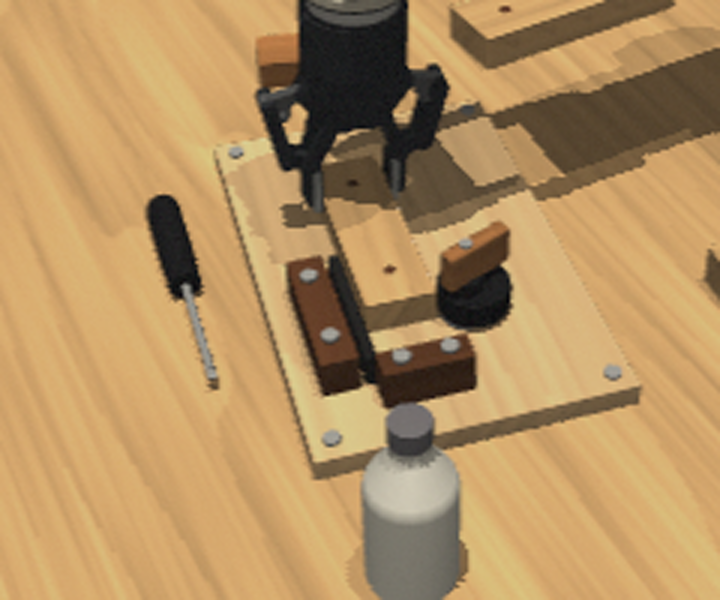

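```bash
python3 -m creep '[{"x":0,"y":1,"z":0,"yaw":0,"hand":4.5},{"x":0,"y":1,"z":0,"yaw":0,"hand":4.5},{"x":0,"y":1,"z":0,"yaw":0,"hand":4.5},{"x":0,"y":0.8,"z":0,"yaw":0,"hand":4.5},{"x":0,"y":0,"z":0,"yaw":0,"hand":4.5}]'; python3 pose.py
python3 -m creep '[{"x":0,"y":0.4,"z":0,"yaw":0,"hand":4.5},{"x":0,"y":0,"z":0,"yaw":0,"hand":4.5}]'; python3 pose.py;python3 look.py w9.png
```

```text
time: 14.3
tool_pos: [0.591, 0.0348, 0.0259]
orientation: [0.068, 0.692, -0.071, 0.716]
contact_force: [-0.7, 0.0, -0.0]
width: 0.0497
t 14.3 pos [0.591  0.0348 0.0259] xaxis [ 0.0336 -0.008  -0.9994] yaw z -0.1963 F [-0.74  0.03 -0.04] M [ 0.123 -0.041  0.052] w 0.0497
jig 0.0285 -0.0407
time: 14.55
tool_pos: [0.5918, 0.0391, 0.0259]
orientation: [0.068, 0.692, -0.071, 0.716]
contact_force: [0.4, 1.6, -0.4]
width: 0.0494
t 14.55 pos [0.5918 0.0391 0.0259] xaxis [ 0.0335 -0.0079 -0.9994] yaw z -0.1962 F [ 0.44  1.6  -0.38] M [0.166 0.003 0.01 ] w 0.0494
jig 0.0284 -0.0363
14.55 [0.5918 0.0391 0.0259] [ 0.9802 -0.1948  0.0344] [ 0.0292  0.2985  1.9767 -0.012   0.8331  0.2333] [ 0.4434  1.5958 -0.375 ] [0.1658 0.0031 0.0099] 0.04935982548116245
rail [(array([167.2, 321.4]), array([0.5993, 0.0885]), 0.55)]
rail_end [(array([ 62.1, 144.2]), array([0.554 , 0.1309]), 0.49)]
stop_face []
fence_nominal [(array([ 63. , 143.6]), array([0.5548, 0.1302]), 0.2)]
knob_grip [(array([ 34., 121.]), array([0.5616, 0.132 ]), 0.88)]
disc [(array([ 62.7, 142.3]), array([0.5538, 0.1307]), 0.75)]
jig []
```

View pics/w9.png

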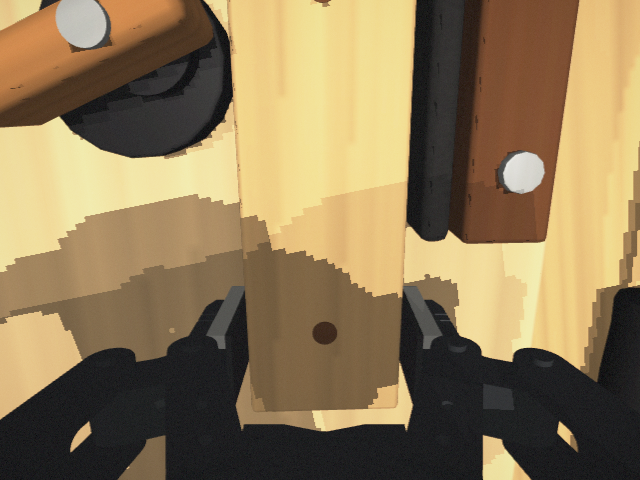

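The wrist view shows the rail centred between the disc (edge at column ~232) and the pad (edge ~412), parallel to the fence. I'll creep up to the stop.

```bash
for i in 1 ; do python3 -m creep '[{"x":0,"y":0.2,"z":0,"yaw":0,"hand":4.5},{"x":0,"y":0.2,"z":0,"yaw":0,"hand":4.5},{"x":0,"y":0,"z":0,"yaw":0,"hand":4.5}]'; python3 pose.py; done
```

```text
time: 15.32
tool_pos: [0.5924, 0.0421, 0.0259]
orientation: [0.067, 0.692, -0.071, 0.716]
contact_force: [0.2, 0.1, 0.7]
width: 0.0496
t 15.32 pos [0.5924 0.0421 0.0259] xaxis [ 0.0331 -0.0091 -0.9994] yaw z -0.1963 F [0.17 0.15 0.71] M [ 0.189 -0.005  0.005] w 0.0496
jig 0.0284 -0.0332
```

```bash
python3 -m creep '[{"x":0,"y":0.2,"z":0,"yaw":0,"hand":4.5},{"x":0,"y":0,"z":0,"yaw":0,"hand":4.5}]'; python3 pose.py
python3 -m creep '[{"x":0,"y":0.2,"z":0,"yaw":0,"hand":4.5},{"x":0,"y":0,"z":0,"yaw":0,"hand":4.5}]'; python3 pose.py
```

```text
time: 15.58
tool_pos: [0.5927, 0.044, 0.0259]
orientation: [0.067, 0.692, -0.071, 0.716]
contact_force: [-0.0, -0.6, 0.4]
width: 0.0495
t 15.57 pos [0.5927 0.044  0.0259] xaxis [ 0.0329 -0.0095 -0.9994] yaw z -0.1962 F [-0.05 -0.58  0.39] M [-0.096  0.1    0.018] w 0.0495
jig 0.0284 -0.0314
time: 15.82
tool_pos: [0.5928, 0.0438, 0.0259]
orientation: [0.066, 0.692, -0.072, 0.715]
contact_force: [-0.3, 1.2, -1.3]
width: 0.0496
t 15.82 pos [0.5928 0.0438 0.0259] xaxis [ 0.0321 -0.0127 -0.9994] yaw z -0.1957 F [-0.33  1.17 -1.28] M [ 0.204 -0.07   0.061] w 0.0496
jig 0.0285 -0.0315
```

```bash
python3 -m creep '[{"x":0,"y":0.3,"z":0,"yaw":0,"hand":4.5},{"x":0,"y":0,"z":0,"yaw":0,"hand":4.5}]'; python3 pose.py;  python3 - <<'E'
from h import *
for n in ('scene','side'):
    p=cap(n); i=cv2.cvtColor(p['img'],cv2.COLOR_RGB2BGR)[220:360,210:350]; cv2.imwrite('pics/%s10.png'%n,cv2.resize(i,None,fx=4,fy=4,interpolation=cv2.INTER_CUBIC))
E
```

```text
time: 16.08
tool_pos: [0.5927, 0.0438, 0.0259]
orientation: [0.064, 0.692, -0.074, 0.715]
contact_force: [0.8, 0.5, 0.2]
width: 0.0492
t 16.07 pos [0.5927 0.0438 0.0259] xaxis [ 0.0302 -0.0172 -0.9994] yaw z -0.1947 F [0.82 0.51 0.24] M [0.331 0.014 0.035] w 0.0492
jig 0.0284 -0.0315
```

View pics/side10.png

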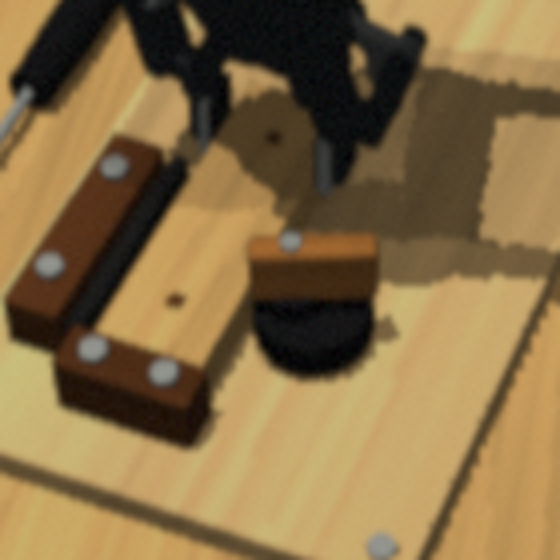

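View pics/scene10.png

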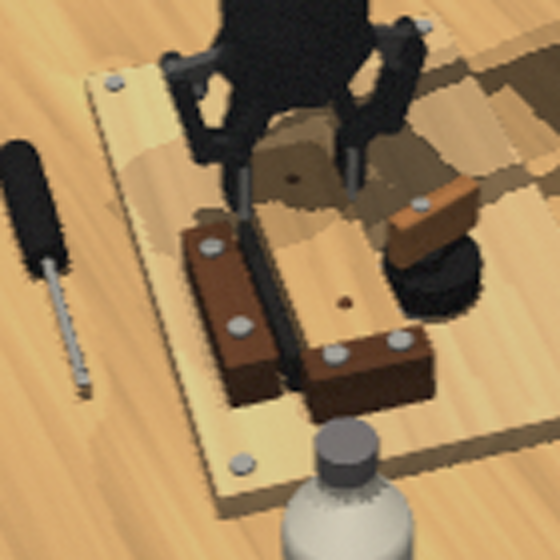

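```bash
python3 -m creep '[{"x":0,"y":0,"z":0,"yaw":0,"hand":7.5},{"x":0,"y":0,"z":0,"yaw":0,"hand":7.5},{"x":0,"y":0,"z":0,"yaw":0,"hand":7.5},{"x":-1,"y":0,"z":0,"yaw":0,"hand":7.5},{"x":-2,"y":0,"z":0,"yaw":0,"hand":7.5},{"x":-3,"y":0,"z":0,"yaw":0,"hand":7.5},{"x":-3,"y":0,"z":0,"yaw":0,"hand":7.5},{"x":0,"y":0,"z":0,"yaw":0,"hand":7.5}]'; python3 pose.py; python3 look.py w11.png
```

```text
time: 17.18
tool_pos: [0.5918, 0.0473, 0.124]
orientation: [0.064, 0.69, -0.073, 0.717]
contact_force: [0.4, -0.2, -0.4]
width: 0.0752
t 17.18 pos [0.5918 0.0473 0.124 ] xaxis [ 0.0359 -0.0154 -0.9992] yaw z -0.1937 F [ 0.36 -0.2  -0.41] M [-0.067  0.011  0.03 ] w 0.0752
jig 0.0269 -0.0283
17.175 [0.5918 0.0473 0.124 ] [ 0.9806 -0.1924  0.0382] [ 0.0478  0.1796  1.9144 -0.0202  1.0125  0.2521] [ 0.3569 -0.2012 -0.4119] [-0.0668  0.0112  0.0303] 0.07515106864961071
rail [(array([ 99.9, 376.5]), array([0.6372, 0.1135]), 0.69), (array([148.8, 317.4]), array([0.5998, 0.0937]), 0.68)]
rail_end []
stop_face []
fence_nominal [(array([ 98.5, 376.3]), array([0.6347, 0.1145]), 0.65)]
knob_grip [(array([ 88.6, 220.5]), array([0.5626, 0.1323]), 0.95)]
disc [(array([ 96.1, 218.1]), array([0.5548, 0.1313]), 0.98)]
jig [(array([179.9, 274.8]), array([0.5703, 0.0785]), 0.87)]
```

View pics/w11.png

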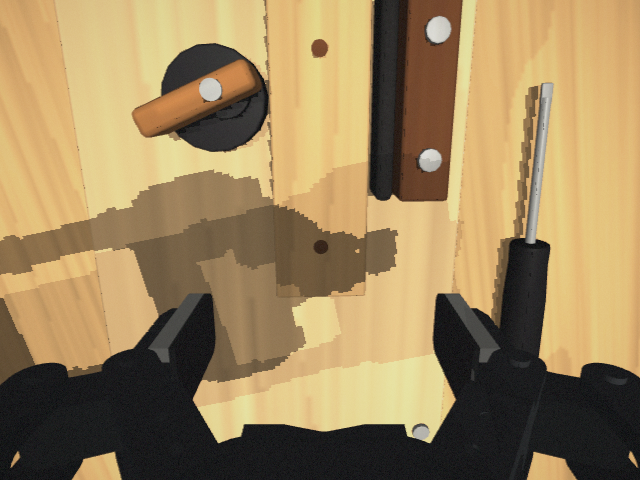

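```bash
python3 - <<'E'
from jf import *
np.set_printoptions(precision=4,suppress=True)
st=robot.observe(); W=cap('wrist')
g=lambda c,z: atz(W,(c[1],c[0]),z,st)[:2]
v=[.571,.0803,-.197]
def J(P): d=P[:2]-v[:2]; c,s=np.cos(v[2]),np.sin(v[2]); return np.array([c*d[0]+s*d[1],-s*d[0]+c*d[1]])*1000
a,b=g((140,122),.079),g((252,74),.079); print('bar',a,b,np.arctan2(*(b-a)[::-1])-v[2],np.linalg.norm(b-a))
a,b=g((146,138),.079),g((258,92),.079); print('bar lower edge',np.arctan2(*(b-a)[::-1])-v[2])
a,b=g((134,110),.079),g((246,60),.079); print('bar upper edge',np.arctan2(*(b-a)[::-1])-v[2])
print('bolt',g((210,90),.081),J(g((210,90),.081)))
for q in ((277,295),(365,296),(268,20),(367,150)): print('rail',J(g(q,.044)))
for q in ((371,190),(373,10)): print('pad',J(g(q,.048)))
E
```

```text
bar [0.527  0.1242] [0.5754 0.1334] 0.3840236610060061 0.049299972446180756
bar lower edge 0.3729878201646451
bar upper edge 0.3952842268716884
bolt [0.5582 0.1306] [-22.4328  46.7675]
rail [ -1.781  -58.0314]
rail [ 46.2878 -59.0823]
rail [-2.2587 78.41  ]
rail [44.8672 19.9437]
pad [46.9916  0.5655]
pad [45.0728 82.2085]
```

```bash
python3 pose.py; python3 look.py w12.png
```

```text
t 17.62 pos [0.5881 0.047  0.118 ] xaxis [ 0.0257 -0.016  -0.9995] yaw z -0.1938 F [0.04 0.16 0.02] M [ 0.018  0.025 -0.007] w 0.075
jig 0.0232 -0.0293
17.625 [0.5881 0.047  0.118 ] [ 0.9809 -0.1925  0.0283] [ 0.0477  0.1854  1.9196 -0.0203  1.0118  0.2522] [0.0386 0.1648 0.0172] [ 0.0184  0.0255 -0.007 ] 0.07499744114547802
rail [(array([145.9, 326.5]), array([0.6002, 0.0945]), 0.8)]
rail_end []
stop_face []
fence_nominal []
knob_grip []
disc [(array([ 93.7, 222.2]), array([0.5535, 0.1314]), 0.62)]
jig [(array([180.7, 282.4]), array([0.5703, 0.0776]), 0.83)]
```

View pics/w12.png

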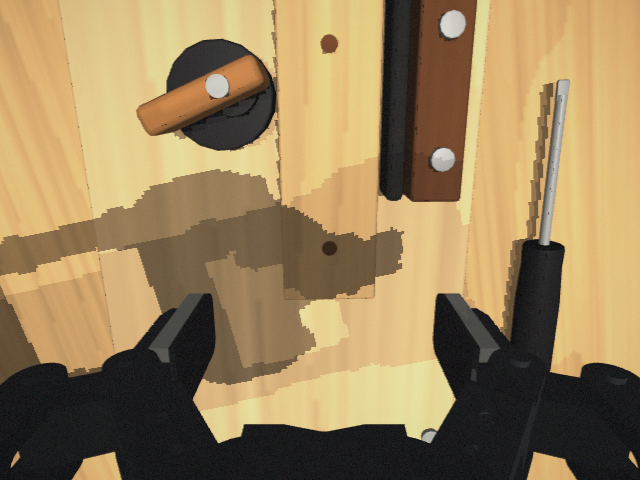

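```bash
cat > m3.py <<'E'
from jf import *
np.set_printoptions(precision=4,suppress=True)
st=robot.observe(); print(st['tool_pos']); W=cap('wrist')
g=lambda c,z: atz(W,(c[1],c[0]),z,st)[:2]
v=[.571,.0803,-.197]
def J(P): d=P[:2]-v[:2]; c,s=np.cos(v[2]),np.sin(v[2]); return np.array([c*d[0]+s*d[1],-s*d[0]+c*d[1]])*1000
E
python3 - <<'E'
from m3 import *
o=6.5;u=-3
a,b=g((140+o,122+u),.079),g((252+o,74+u),.079); print('bar',a,b,np.arctan2(*(b-a)[::-1])-v[2],np.linalg.norm(b-a))
print('bolt',g((210+o,90+u),.081),J(g((210+o,90+u),.081)))
for q in ((277,295),(365,296),(268,20),(367,150)): print('rail',J(g((q[0]+o,q[1]+u),.044)))
for q in ((371,190),(373,10)): print('pad',J(g((q[0]+o,q[1]+u),.048)))
E
```

```text
[0.5888 0.0471 0.1191]
bar [0.5305 0.125 ] [0.5791 0.1342] 0.3844075402339629 0.049490390564169526
bolt [0.5617 0.1314] [-19.1335  48.2516]
rail [  2.7592 -56.5466]
rail [ 51.0796 -57.6325]
rail [ 1.6688 80.2552]
rail [49.3144 21.6207]
pad [51.4704  2.1484]
pad [49.1923 84.0814]
```

```bash
python3 -m creep '[{"x":0,"y":2,"z":-1.1,"yaw":0,"hand":5},{"x":0,"y":2,"z":-1.1,"yaw":0,"hand":5},{"x":0,"y":2,"z":-1,"yaw":0,"hand":5},{"x":0,"y":1.9,"z":-1,"yaw":0,"hand":5},{"x":0,"y":0,"z":0,"yaw":10,"hand":5},{"x":0,"y":0,"z":0,"yaw":10,"hand":5},{"x":0,"y":0,"z":0,"yaw":10,"hand":5},{"x":0,"y":0,"z":0,"yaw":10,"hand":5},{"x":0,"y":0,"z":0,"yaw":10,"hand":5},{"x":0,"y":0,"z":0,"yaw":10,"hand":5},{"x":0,"y":0,"z":0,"yaw":6,"hand":5},{"x":0,"y":0,"z":0,"yaw":0,"hand":5},{"x":0,"y":0,"z":0,"yaw":0,"hand":5},{"x":0,"y":0,"z":0,"yaw":0,"hand":5}]'; python3 pose.py; python3 look.py w13.png
```

```text
time: 19.82
tool_pos: [0.5629, 0.1357, 0.1184]
orientation: [0.453, 0.533, -0.447, 0.557]
contact_force: [-0.4, 0.4, 0.0]
width: 0.0499
t 19.82 pos [0.5629 0.1357 0.1184] xaxis [ 0.0305 -0.0154 -0.9994] yaw z -1.3804 F [-0.39  0.4   0.03] M [ 0.039 -0.047 -0.014] w 0.0499
jig -0.0188 0.0527
19.825 [0.5629 0.1357 0.1184] [ 0.1892 -0.9817  0.0209] [ 0.2064  0.1643  1.9439 -0.0252  1.0068  1.5996] [-0.3873  0.3974  0.03  ] [ 0.0391 -0.047  -0.0143] 0.049909969889852156
rail [(array([187.8, 408. ]), array([0.5985, 0.0926]), 0.86)]
rail_end [(array([130.4, 273.7]), array([0.6161, 0.1723]), 0.69)]
stop_face [(array([132.5, 276.3]), array([0.6154, 0.1705]), 0.7)]
fence_nominal [(array([115. , 388.7]), array([0.635 , 0.1152]), 0.95)]
knob_grip [(array([257.7, 335.8]), array([0.5636, 0.1301]), 0.72)]
disc [(array([253.9, 329. ]), array([0.5554, 0.1308]), 0.8)]
jig [(array([229.6, 416.8]), array([0.5718, 0.0764]), 0.61)]
```

View pics/w13.png

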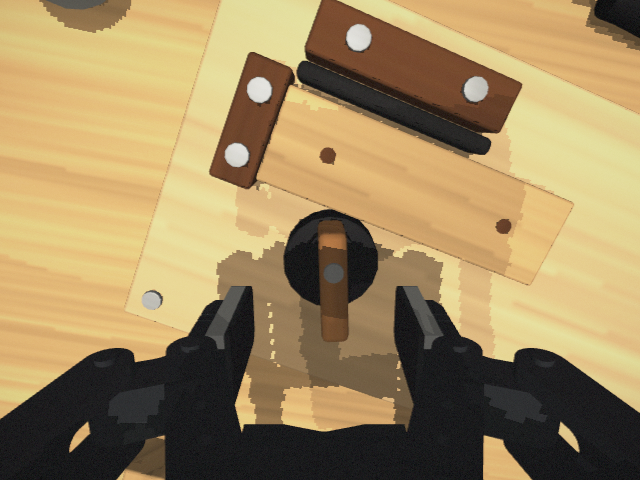

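```bash
python3 - <<'E'
from m3 import *
from scipy.spatial.transform import Rotation as Ro
P=g((333,273),.081); print('bolt',P,J(P))
R=Ro.from_quat(st['orientation']).as_matrix()
dz=st['tool_pos'][2]-.055
t=st['tool_pos']+R[:,0]*dz/(-R[2,0]); print('TCP after straight descent',t)
d=np.r_[P-t[:2],0]; print('need y,z cm',(R.T@d)[1:]*100, 'x',dz*100)
a,b=g((335,335),.079),g((333,228),.079);print('bar',np.arctan2(*(b-a)[::-1])-v[2])
for q in ((260,185),(293,87),(573,203),(530,284)): print('rail',J(g(q,.044)))
for q in ((305,84),(485,153)): print('padtop',J(g(q,.048)))
for q in ((248,187),(288,87)): print('stop',J(g(q,.05)))
E
```

```text
[0.5628 0.1358 0.1184]
bolt [0.5615 0.1319] [-19.4238  48.6955]
TCP after straight descent [0.5648 0.1348 0.055 ]
need y,z cm [-0.3772  0.2268] x 6.335032016894782
bar 0.41051943411202696
rail [-1.1254 94.9025]
rail [49.5266 96.5346]
rail [ 51.1215 -59.4499]
rail [  3.0057 -60.2795]
padtop [52.73   91.4724]
padtop [56.3175 -3.089 ]
stop [-3.2129 99.6626]
stop [48.3205 98.2659]
```

```bash
python3 -m creep '[{"x":1,"y":-0.2,"z":0.1,"yaw":0,"hand":5},{"x":1,"y":-0.2,"z":0.1,"yaw":0,"hand":5},{"x":1,"y":0,"z":0,"yaw":0,"hand":5},{"x":1,"y":0,"z":0,"yaw":0,"hand":5},{"x":0.7,"y":0,"z":0,"yaw":0,"hand":5},{"x":0.4,"y":0,"z":0,"yaw":0,"hand":5},{"x":0,"y":0,"z":0,"yaw":0,"hand":5},{"x":0,"y":0,"z":0,"yaw":0,"hand":5}]'; python3 pose.py; python3 look.py w14.png
```

```text
time: 21.28
tool_pos: [0.5599, 0.1318, 0.0625]
orientation: [0.452, 0.534, -0.448, 0.556]
contact_force: [0.8, 0.1, -0.2]
width: 0.0498
t 21.27 pos [0.5599 0.1318 0.0625] xaxis [ 0.0284 -0.0157 -0.9995] yaw z -1.3813 F [ 0.77  0.14 -0.16] M [-0.03  -0.017 -0.042] w 0.0498
jig -0.021 0.0483
21.275 [0.5599 0.1318 0.0625] [ 0.1883 -0.9819  0.0208] [ 0.2006  0.225   1.9894 -0.0269  0.9027  1.5981] [ 0.7688  0.1418 -0.1594] [-0.0304 -0.0173 -0.0421] 0.049843310942735704
rail [(array([194. , 425.8]), array([0.6   , 0.0936]), 0.94)]
rail_end [(array([121.9, 250.5]), array([0.6165, 0.1728]), 0.56)]
stop_face [(array([123.9, 251.1]), array([0.6159, 0.1721]), 0.67)]
fence_nominal [(array([103.1, 404.5]), array([0.6348, 0.1151]), 0.73)]
knob_grip [(array([299.6, 329.6]), array([0.5618, 0.1314]), 0.76), (array([193.4, 424.9]), array([0.6054, 0.1072]), 0.6)]
disc []
jig []
```

View pics/w14.png

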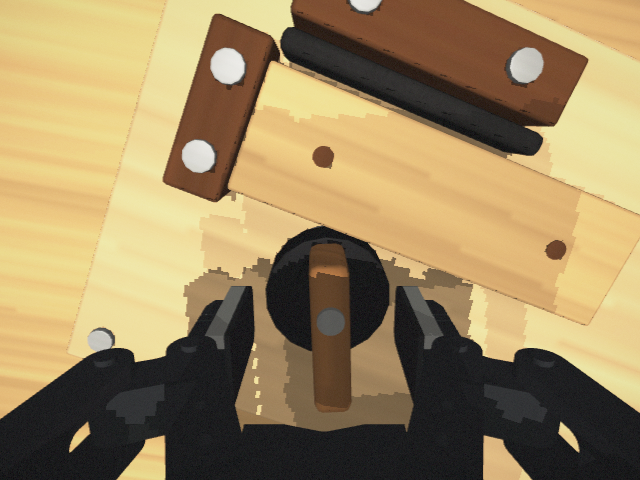

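```bash
python3 -m creep '[{"x":0.7,"y":0.15,"z":0,"yaw":0,"hand":5},{"x":0,"y":0,"z":0,"yaw":0,"hand":5},{"x":0,"y":0,"z":0,"yaw":0,"hand":5}]'; python3 pose.py; python3 -m creep '[{"x":0,"y":0,"z":0,"yaw":0,"hand":1},{"x":0,"y":0,"z":0,"yaw":0,"hand":1},{"x":0,"y":0,"z":0,"yaw":0,"hand":1},{"x":0,"y":0,"z":0,"yaw":0,"hand":1},{"x":0,"y":0,"z":0,"yaw":0,"hand":1}]' 70; python3 pose.py;python3 pose.py
```

```text
time: 22.05
tool_pos: [0.5614, 0.1319, 0.0549]
orientation: [0.452, 0.534, -0.448, 0.556]
contact_force: [-0.1, 0.7, 0.2]
width: 0.0496
t 22.05 pos [0.5614 0.1319 0.0549] xaxis [ 0.0281 -0.0158 -0.9995] yaw z -1.3813 F [-0.1   0.66  0.21] M [-0.004  0.051 -0.001] w 0.0496
jig -0.0195 0.0487
time: 22.68
tool_pos: [0.5617, 0.1302, 0.0552]
orientation: [0.452, 0.533, -0.449, 0.557]
contact_force: [-0.1, -0.3, 0.1]
width: 0.0118
t 22.68 pos [0.5617 0.1302 0.0552] xaxis [ 0.0283 -0.0177 -0.9994] yaw z -1.3819 F [-0.06 -0.33  0.07] M [ 0.452 -0.014 -0.02 ] w 0.0118
jig -0.0189 0.0471
t 22.68 pos [0.5617 0.1302 0.0552] xaxis [ 0.0283 -0.0177 -0.9994] yaw z -1.3819 F [-0.06 -0.33  0.07] M [ 0.452 -0.014 -0.02 ] w 0.0118
jig -0.0189 0.0471
```

```bash
python3 -m creep '[{"x":0,"y":0,"z":0,"yaw":-7,"hand":1},{"x":0,"y":0,"z":0,"yaw":-7,"hand":1},{"x":0,"y":0,"z":0,"yaw":-7,"hand":1},{"x":0,"y":0,"z":0,"yaw":-7,"hand":1},{"x":0,"y":0,"z":0,"yaw":0,"hand":1}]'; python3 pose.py; python3 -m creep '[{"x":0,"y":0,"z":0,"yaw":0,"hand":1}]'>/dev/null; python3 pose.py
```

```text
time: 23.3
tool_pos: [0.562, 0.1297, 0.0552]
orientation: [0.3, 0.628, -0.303, 0.651]
contact_force: [0.7, -2.8, -0.6]
width: 0.0119
t 23.3 pos [0.562  0.1297 0.0552] xaxis [ 0.0285 -0.0171 -0.9994] yaw z -0.8816 F [ 0.71 -2.76 -0.63] M [0.737 0.24  0.062] w 0.0119
jig -0.0185 0.0467
t 23.43 pos [0.562  0.1297 0.0552] xaxis [ 0.0286 -0.0171 -0.9994] yaw z -0.8837 F [ 0.82 -2.18 -0.37] M [0.715 0.191 0.143] w 0.0121
jig -0.0185 0.0467
```

```bash
cat > mz.py <<'E'
from plant import robot
import numpy as np
from scipy.spatial.transform import Rotation as Ro
M=[];F=[];Y=[]
for i in range(8):
    robot.capture('side') if i else 0
    o=robot.observe(); M.append(o['torque']);F.append(o['contact_force']);R=Ro.from_quat(o['orientation']).as_matrix();Y.append(np.arctan2(R[1,2],R[0,2]))
print(round(o['time'],2),'cam',round(np.mean(Y)+1.5708+.197,4),'M',np.mean(M,0).round(3),'sd',np.std(M,0).round(3),'F',np.mean(F,0).round(2),'pos',np.round(o['tool_pos'],4),'tau6',round(o['tau'][5],3),'xax',R[:,0].round(4))
E
python3 mz.py
python3 -m creep '[{"x":0,"y":0,"z":0,"yaw":-6,"hand":1},{"x":0,"y":0,"z":0,"yaw":-6,"hand":1},{"x":0,"y":0,"z":0,"yaw":0,"hand":1}]'; python3 mz.py
```

```text
23.77 cam 0.8851 M [0.699 0.18  0.014] sd [0.036 0.02  0.058] F [ 0.59 -3.16  0.05] pos [0.562  0.1297 0.0552] tau6 -0.022 xax [ 0.0286 -0.0171 -0.9994]
time: 24.15
tool_pos: [0.5622, 0.1295, 0.0552]
orientation: [0.23, 0.656, -0.235, 0.679]
contact_force: [0.3, -3.4, -0.8]
width: 0.0118
24.5 cam 1.0983 M [0.784 0.282 0.034] sd [0.03  0.036 0.039] F [ 0.81 -3.76 -0.08] pos [0.5622 0.1295 0.0552] tau6 -0.013 xax [ 0.0288 -0.017  -0.9994]
```

```bash
cat > q.py <<'E'
from plant import robot
import numpy as np
from scipy.spatial.transform import Rotation as Ro
o=robot.observe();R=Ro.from_quat(o['orientation']).as_matrix()
print(round(o['time'],2),'cam',round(np.arctan2(R[1,2],R[0,2])+1.7678,4),'M',o['torque'].round(3),'F',o['contact_force'].round(2),'tau6',round(o['tau'][5],3),'dq6',round(o['dq'][5],3))
E
python3 -m creep '[{"x":0,"y":0,"z":0,"yaw":-3,"hand":1}]'>/dev/null; python3 q.py
python3 -m creep '[{"x":0,"y":0,"z":0,"yaw":-3,"hand":1}]'>/dev/null; python3 q.py
python3 -m creep '[{"x":0,"y":0,"z":0,"yaw":-3,"hand":1}]'>/dev/null; python3 q.py
python3 -m creep '[{"x":0,"y":0,"z":0,"yaw":0,"hand":1}]'>/dev/null; python3 q.py
```

```text
24.62 cam 1.1521 M [ 0.403  0.38  -0.162] F [ 1.89 -4.51  0.33] tau6 0.403 dq6 -0.422
24.75 cam 1.2053 M [ 0.631  0.345 -0.174] F [ 1.47 -2.59  0.47] tau6 0.284 dq6 -0.42
24.88 cam 1.2587 M [ 0.519  0.369 -0.183] F [ 1.31 -2.47  0.37] tau6 0.283 dq6 -0.423
25.0 cam 1.2581 M [0.497 0.442 0.092] F [ 1.49 -3.38 -0.22] tau6 -0.078 dq6 0.006
```

```bash

python3 -m creep '[{"x":0,"y":0,"z":0,"yaw":-3,"hand":1}]'>/dev/null; python3 q.py
python3 -m creep '[{"x":0,"y":0,"z":0,"yaw":-3,"hand":1}]'>/dev/null; python3 q.py
python3 -m creep '[{"x":0,"y":0,"z":0,"yaw":-3,"hand":1}]'>/dev/null; python3 q.py
python3 -m creep '[{"x":0,"y":0,"z":0,"yaw":0,"hand":1}]'>/dev/null; python3 q.py; python3 look.py w15.png
```

```text
25.12 cam 1.3103 M [ 0.551  0.375 -0.137] F [ 0.85 -4.18 -1.07] tau6 0.386 dq6 -0.421
25.25 cam 1.3626 M [ 0.526  0.357 -0.172] F [ 1.86 -4.2  -0.86] tau6 0.256 dq6 -0.413
25.38 cam 1.415 M [ 0.571  0.368 -0.16 ] F [ 1.23 -3.32 -0.36] tau6 0.24 dq6 -0.415
25.5 cam 1.4137 M [0.597 0.449 0.042] F [ 1.26 -4.11 -0.13] tau6 -0.101 dq6 0.011
25.5 [0.5624 0.129  0.0551] [ 0.9374 -0.3466  0.033 ] [ 0.1964  0.2379  1.9895 -0.0301  0.89    0.5692] [ 1.2572 -4.1125 -0.1323] [0.5968 0.449  0.0417] 0.011572822554945123
rail [(array([311.3, 436.3]), array([0.6035, 0.0913]), 0.72)]
rail_end [(array([132.7, 423.6]), array([0.6181, 0.1727]), 0.93)]
stop_face [(array([140. , 422.7]), array([0.6164, 0.1707]), 0.7)]
fence_nominal []
knob_grip [(array([312.1, 326.3]), array([0.5622, 0.1317]), 0.7)]
disc []
jig []
```

View pics/w15.png

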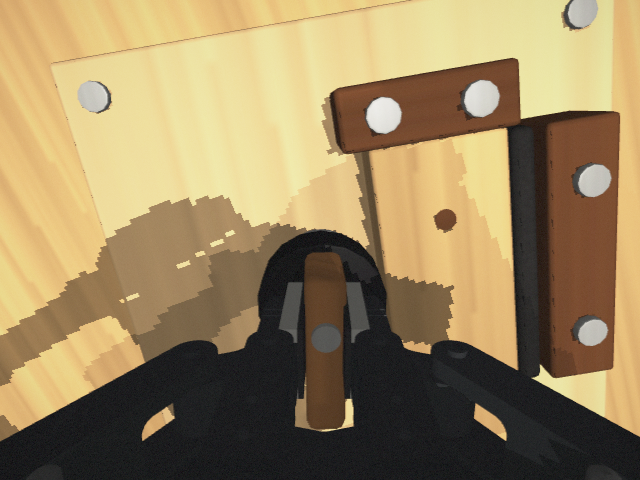

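```bash

python3 -m creep '[{"x":0,"y":0,"z":0,"yaw":-3,"hand":1}]'>/dev/null; python3 q.py
python3 -m creep '[{"x":0,"y":0,"z":0,"yaw":-3,"hand":1}]'>/dev/null; python3 q.py
```

```text
26.02 cam 1.4675 M [ 0.51   0.359 -0.201] F [ 1.71 -3.93  0.18] tau6 0.312 dq6 -0.424
26.15 cam 1.5209 M [ 0.207  0.399 -0.256] F [ 2.12 -3.68  0.16] tau6 0.15 dq6 -0.419
```

```bash

python3 -m creep '[{"x":0,"y":0,"z":0,"yaw":-3,"hand":1}]'>/dev/null; python3 q.py
```

```text
26.27 cam 1.574 M [ 0.361  0.363 -0.338] F [ 1.83 -2.71 -0.54] tau6 0.097 dq6 -0.423
```

```bash

python3 -m creep '[{"x":0,"y":0,"z":0,"yaw":-3,"hand":1}]'>/dev/null; python3 q.py
```

```text
26.4 cam 1.627 M [ 0.201  0.357 -0.38 ] F [ 1.79 -3.46 -0.87] tau6 0.048 dq6 -0.419
```

```bash

python3 -m creep '[{"x":0,"y":0,"z":0,"yaw":-2,"hand":1}]'>/dev/null; python3 q.py; python3 -m creep '[{"x":0,"y":0,"z":0,"yaw":0,"hand":1},{"x":0,"y":0,"z":0,"yaw":0,"hand":1}]'>/dev/null; python3 look.py w16.png; python3 mz.py
```

```text
26.52 cam 1.6624 M [ 0.236  0.406 -0.465] F [ 1.82 -3.29 -0.34] tau6 -0.179 dq6 -0.283
26.775 [0.5628 0.1287 0.0552] [ 0.9939 -0.1058  0.0309] [ 0.1959  0.238   1.9894 -0.0302  0.8894  0.3209] [ 1.5211 -1.462   0.2812] [ 0.2524  0.4426 -0.177 ] 0.011806155693237518
rail [(array([334. , 423.6]), array([0.6057, 0.0912]), 0.98), (array([421.7, 620.9]), array([0.7049, 0.0281]), 0.25)]
rail_end [(array([162.7, 462. ]), array([0.6205, 0.1721]), 0.97)]
stop_face [(array([167.8, 454.2]), array([0.6165, 0.171 ]), 0.77)]
fence_nominal []
knob_grip [(array([312. , 326.4]), array([0.5622, 0.1318]), 0.62)]
disc []
jig [(array([344.7, 350.5]), array([0.5716, 0.0787]), 0.77)]
27.52 cam 1.662 M [ 0.255  0.413 -0.292] sd [0.028 0.021 0.024] F [ 1.9  -2.8  -0.46] pos [0.5628 0.1288 0.0552] tau6 -0.295 xax [ 0.0293 -0.018  -0.9994]
```

View pics/w16.png

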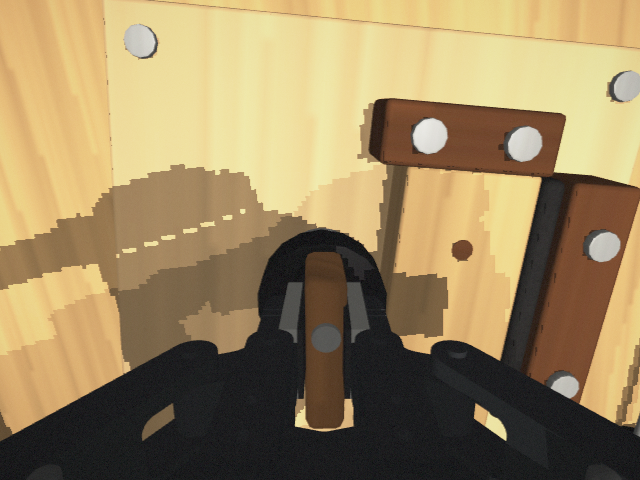

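```bash
python3 -m creep '[{"x":0,"y":0,"z":0,"yaw":0,"hand":3},{"x":0,"y":0,"z":0,"yaw":0,"hand":3},{"x":0,"y":0,"z":0,"yaw":0,"hand":3},{"x":-1,"y":0,"z":0,"yaw":0,"hand":3},{"x":-1.5,"y":0,"z":0,"yaw":0,"hand":3},{"x":-2,"y":0,"z":0,"yaw":0,"hand":3},{"x":-2,"y":0,"z":0,"yaw":0,"hand":3},{"x":-2,"y":0,"z":0,"yaw":0,"hand":3},{"x":-2,"y":0,"z":0,"yaw":0,"hand":3},{"x":-2,"y":0,"z":0,"yaw":0,"hand":3},{"x":0,"y":0,"z":0,"yaw":0,"hand":3},{"x":0,"y":0,"z":0,"yaw":0,"hand":3},{"x":0,"y":0,"z":0,"yaw":0,"hand":3},{"x":0,"y":0,"z":0,"yaw":0,"hand":3}]'; python3 pose.py; python3 look.py w17.png; python3 - <<'E'
from h import *
for n in ('scene','side'):
    p=cap(n,n+'17.png')
E
```

```text
time: 29.28
tool_pos: [0.5594, 0.1324, 0.1917]
orientation: [0.031, 0.693, -0.041, 0.719]
contact_force: [-0.6, 0.1, -0.5]
width: 0.03
t 29.27 pos [0.5594 0.1324 0.1917] xaxis [ 0.036  -0.0165 -0.9992] yaw z -0.1024 F [-0.59  0.07 -0.46] M [-0.042  0.055  0.008] w 0.03
jig -0.0216 0.0489
29.275 [0.5594 0.1324 0.1917] [ 0.9941 -0.1021  0.0375] [ 0.2033  0.0842  1.8886 -0.0258  1.137   0.3164] [-0.5857  0.0743 -0.4625] [-0.0418  0.0548  0.0082] 0.029993075839367674
rail [(array([248.5, 382.7]), array([0.6065, 0.0908]), 0.85), (array([142.7, 397.6]), array([0.6224, 0.1705]), 0.75)]
rail_end [(array([142. , 396.5]), array([0.6191, 0.1725]), 0.97), (array([135.3,  66.4]), array([0.3967, 0.2003]), 0.95)]
stop_face [(array([145. , 395.6]), array([0.6177, 0.1708]), 0.65), (array([140.8, 399.3]), array([0.6205, 0.1734]), 0.2)]
fence_nominal []
knob_grip []
disc [(array([215.4, 322. ]), array([0.5621, 0.1261]), 0.63)]
jig [(array([262. , 340.1]), array([0.5732, 0.0766]), 0.98)]
```

View pics/w17.png

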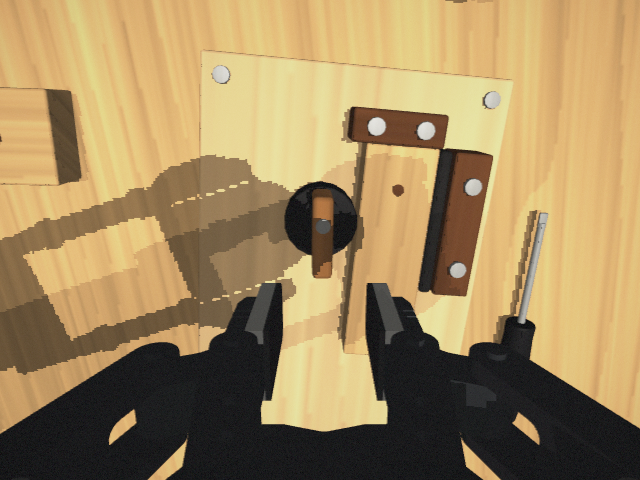

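View pics/side17.png

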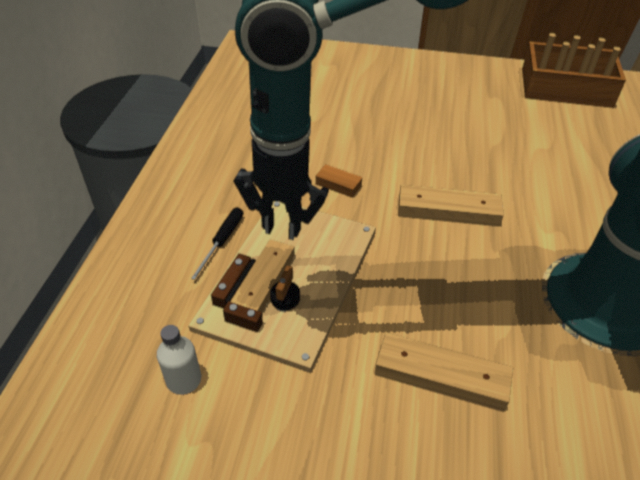

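```bash
python3 - <<'E'
import cv2
i=cv2.imread('pics/w17.png')[90:310,280:500]; cv2.imwrite('pics/z17.png',cv2.resize(i,None,fx=2.7,fy=2.7,interpolation=cv2.INTER_CUBIC))
E
```

```text
(no output)
```

View pics/z17.png

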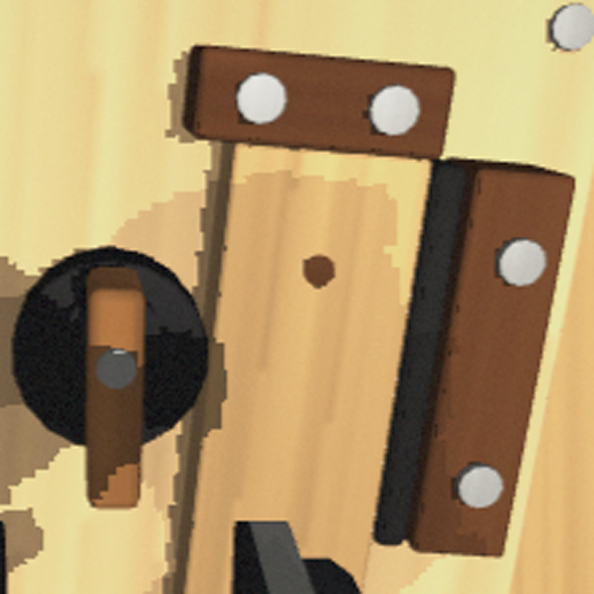

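```bash
python3 - <<'E'
from plant import robot
print(robot.finish_job())
E
```

```text
the job is handed in; nothing more can be done
None
```

I slid the rail up to the end stop, clamped it with the knob, let go of everything and handed the job in at about 29 s.

- **Rail:** I gripped it and slid it along the jig between the fence and the disc. I knew it had reached the stop because it stopped advancing, and the scene and side pictures agree; the wrist force reading itself stayed near zero.
- **Clamping:** I turned the knob counter-clockwise from about 0.39 to about 1.66 rad. The turning torque began to rise at about 1.43 rad. It then fitted a clamp force of about 14 to 17 N, aiming for 14 N. This is worked out from torque and angle, not measured directly, and it is within 8 to 20 N.
- **Last checks:** After release, the wrist view shows the rail's end flush with the stop, its side against the pad, and the knob still where I left it. The gripper is about 15 cm above the board. The glue bottle, screwdriver and offcut look untouched.
- **What disagreed:** The scene and side cameras differed by about 5 mm on the rail's sideways position, so I used distances relative to the fence and disc. The tool also stayed tilted by about 2 degrees throughout, which showed no visible effect on the result.

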